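Set a stepped spindle up for a run-out check

ROBOT

A 6-joint arm with a two-finger parallel gripper is mounted at the origin on a cart in front of the work surface, level with it; the furniture and walls round the work are solid. World frame = base frame: x ahead of the robot, y to its left, z up, the work surface at z = 0. Lengths are in mm, angles in degrees, forces in N, time in s.
With the tool pointing down it reaches from about 350 to 850 mm from the base axis. Payload 8.1 kg.
Tool frame: the origin (TCP) lies at the centre of the arm's flange, where the gripper is bolted on; the fingertips stand 173 mm ahead of it and the grasp point (between the pads) lies 155 mm ahead of it; z points along the fingers, y is the line along which they close (so a half turn about z gives the same grasp; the last joint's range is limited). The gripper opens to 85 mm and grips with 20 to 120 N. Pads are 22 mm wide; open, the fingers measure 114 mm over their backs; the gripper's body (76 mm by 85 mm) begins 54 mm behind the grasp point. The pads swing forward as they close: fully open they stand 13 mm farther back than shut.
Start: joints at [-72.731, 7.471, 85.268, -0, 87.261, -4.893], TCP at [226.356, -555.67, 404.692] pointing down, gripper open.
Joint ranges: [-169.43, 169.43], [-51.17, 129.36], [1.28, 143.12], [-76.62, 256.62], [0, 156.53], [-152.29, 152.29]. Speed limits (degrees/s): [136.94, 136.94, 159.86, 180, 180, 180].

INTERFACE

Orientations are given as [roll, pitch, yaw] about the fixed x, y, z axes, in that order (R = Rz(yaw) Ry(pitch) Rx(roll)).
In Python, from bench import * gives the robot as it stands.
- The arm moves only by the shell command python3 -m jog 'ROWS' [FORCE]. ROWS is text: rows parted by semicolons, each of 7 numbers parted by spaces: the shift along the tool's x, y, z scaled (see below), then the turn, a rotation vector about the tool's x, y, z scaled (see below), then the closure, from -1 (fully open) to 1 (shut). In form: tx ty tz wx wy wz hand; .... A call has 1 to 5 rows; each row shifts and turns the commanded pose from where the row before left it, along the tool's axes as they then stand; what a row does not reach is not made up. The controller multiplies each number of a shift by 0.1 m and each number of a turn by 60 degrees. A row lasts 1/8 s, in which the tool goes at most 62.5 mm and 10.7 degrees, less where a joint would pass 70% of its speed; a pose out of reach is approached as far as the arm can. A call with a number of a shift or a turn outside -1 to 1 is refused whole. A call with a gripper value outside its range is refused whole. The fingers move at their own pace and stop on an object; FORCE is the grip in N (left out, the last holds). Time passes only in rows, so rows that do not move let the fingers close. It gives the time, the measured TCP pose, the force, the opening and the grip force at its end, in the units of the state.
- sense(): the state, without advancing time (a new reading comes with each control period).
- snapshot(name): name is "scene" or "top" or "wrist"; returns a dict with "img" (400x640x3 uint8, red, green, blue), "fx", "fy", "cx", "cy" (pixels), "dist" ([k1, k2, p1, p2, k3] as OpenCV has them; the pictures are not rectified), "extrinsics" (4x4, takes a point from camera to world coordinates). Camera axes: x right, y down, z forward; pixel columns grow to the right and rows downward; lengths in mm; the calibration is good to about 2 mm. A picture is of the moment at which its call begins. There is no depth.
- hand_in(): hands the job in; it is judged then, once.
The state is a dict: "time": time; "joint_pos": joint angles; "qd": joint speeds; "joint_efforts": joint torques, N m; "tool_pos": TCP position; "tcp_rot": TCP orientation; "ft_force": force on the tool from outside, world axes, zero at the start; "wrist_torque": the same for the moment, N m; "finger_gap": finger opening in mm; "grip_force": force on a finger pad.
Only numpy, scipy, OpenCV 4.12 (cv2) and the standard library are available. Lean on these libraries where they do the work, as an engineer would, in place of code of your own. Each camera call takes 0.05 s, during which the arm holds its last target. There are 200 camera calls.

TASK

Set the stepped spindle up for a run-out check on the granite plate. Stand one vee block straight on the plate and the other on the steel packing plate, squarely on it, so that the spindle, laid in the two vees by its journals, lies level from left to right, parallel to the plate's front edge, with its thin end to the left on the packed-up block. Then stand the dial gauge on the plate behind the spindle (on the side away from the robot), upright, with its plunger resting on the middle of the spindle's wide centre land and pushed in a little, and leave everything standing free.

Things in the scene. Friction and masses are not known exactly. Their poses are not given: they have to be found in the camera images.
- surface_plate: Grey granite surface plate lying on the bench, fixed; 180 mm deep (its x) by 200 mm long (its y, left-right) by 25 mm thick on short rubber feet, flat top at 25 mm. Origin at the centre of its underside; x points away from the robot, y to the left. The spindle belongs over its front half, so that the gauge's base has room behind.
- packing: Ground steel packing plate lying flat, 60 mm (its x) by 44 mm (its y) by 12 mm thick, two small dark holes along its long middle line; 0.2 kg. Origin at the centre of its underside, z up. It goes flat on the granite under one vee block, its long side across the spindle; best gripped across the 44 mm by the fingertips.
- vee_a: One of two identical, interchangeable steel vee blocks, upright: 50 mm across the vee (its x), 30 mm along the vee (its y, the way a shaft lies), 37 mm high, 0.3 kg. The 90-degree vee opens 34 mm wide at the top; its flanks would meet 20 mm above the underside, so a journal of radius r lies with its axis 20 mm + 1.414 r above the underside. Origin at the underside's centre. Grip across 50 mm.
- vee_b: The other vee block, the same in every way as vee_a.
- shaft: Stepped steel spindle, 0.4 kg, lying level in the grey tray. Origin on its axis amid the wide centre land; y runs along it to the thin end (x, z may be rolled). Along y: thin journal, 13 mm diameter, +13 to +65 mm; land, 36 mm, -13 to +13; thick journal, 30 mm, -65 to -13; flange, 36 mm, -73 to -65. Vee blocks go under the journals' middles, 39 mm from the origin. Grip across the land.
- thin_end (a point): Centre of the end face of the spindle's thin journal, 65 mm along the spindle's y from its origin.
- dial_stand: Dial gauge on a loose stand, 0.7 kg, 185 mm high. Dark base 60 x 50 x 30 mm, from 22 mm before (-x) to 38 mm behind (+x) the post. Round steel post, 12 mm diameter, free to grip from 120 to 185 mm up. An arm at 105 mm carries the 42 mm dial to -x, 62 to 84 mm from the post, face to -x, plunger pointing down. Origin on the post axis at the underside; x points from gauge to post.
- plunger_tip (a point): Lowest point of the gauge's ball-ended plunger (ball 6 mm diameter). Unpressed it is 55 mm above the underside of the stand and 72 mm from the post axis, on the stand's -x.
- plunger (a joint): How far the gauge's plunger is pushed in, in m: 0 free to 0.010 fully in; a light spring (under 1 N). With the stand on the granite and the spindle level in the vees it is pushed in by about 4 mm on top of the centre land.
- tray: Grey parts tray lying on the bench, fixed; 188 mm (its x) by 129 mm (its y), floor 6 mm thick, thin walls up to 26 mm. Origin at the centre of the underside. Besides the spindle, a bronze bushing and a small gear lie in its corners; they stay there.
Things that resemble listed ones, but are neither listed nor needed, are in the scene too. Leave any turquoise look-alike of the packing alone.

How it is judged:
By the outcome, as a careful person would: the job done as asked, in the order asked, and still so for the second after the job is handed in, with the robot touching nothing.
It also fails if it takes over 131 s, if anything falls off the work surface, if the arm or the gripper's body presses on something with over 40 N, if the wrist force passes 120 N, or if a joint passes its speed limit or range.

## Working session

There is one attempt and no reset: what is moved stays moved. The work goes in short steps, Python scripts to look and compute and a shell command to move; the robot and the scene stay as the last step left them, time stands still between calls to the robot, and variables do not carry over. Pictures are saved under pics/ and viewed, at most 14 in all, crops included, and the job is handed in when it is done.

```bash
ls; mkdir -p pics; python3 - <<'E'
from bench import *
import cv2
s=sense();print(s)
for n in("scene","top"):
    d=snapshot(n);cv2.imwrite(f"pics/{n}0.png",d["img"][:,:,::-1]);print(n,d["fx"],d["fy"],d["cx"],d["cy"],d["dist"],d["extrinsics"])
E
```

```text
pics
{'time': 0.0, 'joint_pos': array([-7.27312815e+01,  7.51584449e+00,  8.53295429e+01, -7.35952971e-04,
        8.72601991e+01, -4.89356355e+00]), 'qd': array([-0.10222088, -0.06166303,  0.09639748,  0.04828381,  0.08325819,
        0.01004542]), 'joint_efforts': array([-1.41755936e-03, -5.69393528e+01, -5.00554347e+01, -2.27512505e-04,
        1.48650329e-02,  3.48038918e-05]), 'tool_pos': array([ 226.28511057, -555.45001054,  403.63391982]), 'tcp_rot': array([-1.79894736e+02, -8.27468720e-03,  2.21623103e+01]), 'ft_force': array([-0.90833226, -0.21146202, -0.74112374]), 'wrist_torque': array([-0.00632302, -0.00587563, -0.00364022]), 'grip_force': 0.0, 'finger_gap': 85.3585905598907}
scene 511.7454169088147 511.7454169088147 323.7844656057475 200.357357059173 [-0.11574872  0.          0.          0.          0.        ] [[-8.47655193e-01 -3.84242056e-01  3.65839740e-01  1.94376879e+01]
 [-5.30473045e-01  6.02263372e-01 -5.96554422e-01  8.20902593e+02]
 [ 8.88942231e-03 -6.99740575e-01 -7.14341729e-01  1.04475178e+03]
 [ 0.00000000e+00  0.00000000e+00  0.00000000e+00  1.00000000e+00]]
top 514.0170265021507 514.0170265021507 319.9819529873762 204.72352947989697 [-0.16673555  0.          0.          0.          0.        ] [[ 2.13280281e-02 -9.95765679e-01  8.94193899e-02  4.00524601e+02]
 [-9.99765844e-01 -2.15695429e-02 -1.73537962e-03  3.07707507e+01]
 [ 3.65676683e-03 -8.93614396e-02 -9.95992551e-01  1.26019942e+03]
 [ 0.00000000e+00  0.00000000e+00  0.00000000e+00  1.00000000e+00]]
```

View pics/top0.png

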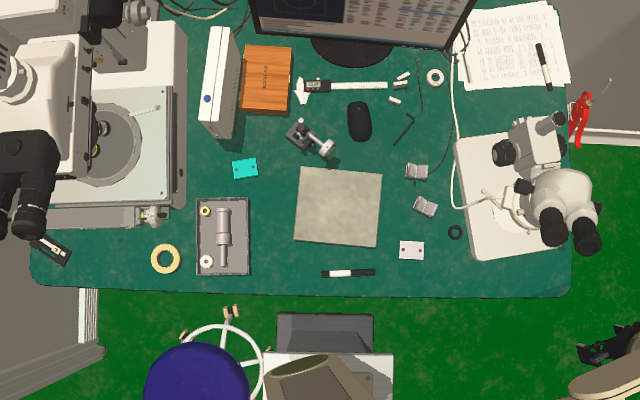

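View pics/scene0.png

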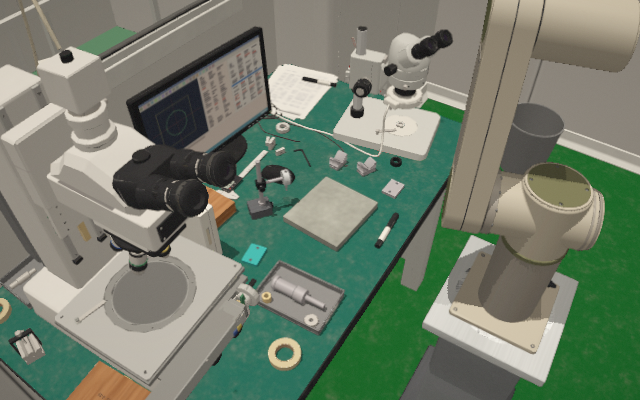

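The candidates so far, in top-view pixels:
- **Packing:** steel plate (411,250), or the turquoise look-alike (245,168), which I leave alone.
- **Vees:** (417,171) and (425,206).
- **Spindle:** in the tray at (223,237). The bushing and gear in the tray corners are not needed.
- **Dial stand:** (300,133).

I'll check these choices in a close crop.

```bash
cat > h.py <<'E'
from bench import *
import cv2, numpy as np
def pt(d,uv,z):
    uv=np.array(uv,float).reshape(-1,1,2)
    K=np.array([[d["fx"],0,d["cx"]],[0,d["fy"],d["cy"]],[0,0,1]])
    n=cv2.undistortPoints(uv,K,np.array(d["dist"])).reshape(-1,2)
    E=np.array(d["extrinsics"]);r=np.c_[n,np.ones(len(n))]@E[:3,:3].T;o=E[:3,3]
    return o+r*((z-o[2])/r[:,2])[:,None]
def proj(d,P):
    E=np.linalg.inv(np.array(d["extrinsics"]));K=np.array([[d["fx"],0,d["cx"]],[0,d["fy"],d["cy"]],[0,0,1]])
    return cv2.projectPoints(np.array(P,float).reshape(-1,1,3),cv2.Rodrigues(E[:3,:3])[0],E[:3,3],K,np.array(d["dist"]))[0].reshape(-1,2)
def tri(d1,u1,d2,u2):
    A=[];
    for d,u in((d1,u1),(d2,u2)):
        a=pt(d,u,0)[0];o=np.array(d["extrinsics"])[:3,3];r=(a-o)/np.linalg.norm(a-o);A.append((o,r))
    M=sum(np.eye(3)-np.outer(r,r) for o,r in A);b=sum((np.eye(3)-np.outer(r,r))@o for o,r in A)
    return np.linalg.solve(M,b)
E
python3 - <<'E'
from h import *
d=snapshot("top");im=d["img"][:,:,::-1]
c=cv2.resize(im[115:285,190:450],None,fx=3,fy=3,interpolation=cv2.INTER_CUBIC);cv2.imwrite("pics/c1.png",c)
for n,uv,z in(("plate",[[299,168],[382,174],[376,247],[294,238]],25),("pack",[[400,241],[424,241],[424,260],[399,259]],12)):
    print(n,pt(d,uv,z).round(1).tolist())
E
```

```text
plate [[599.9, 81.5, 25.0], [589.8, -120.7, 25.0], [412.3, -108.2, 25.0], [429.9, 89.3, 25.0]]
pack [[428.1, -168.2, 12.0], [429.1, -227.4, 12.0], [382.8, -227.8, 12.0], [384.3, -166.3, 12.0]]
```

View pics/c1.png

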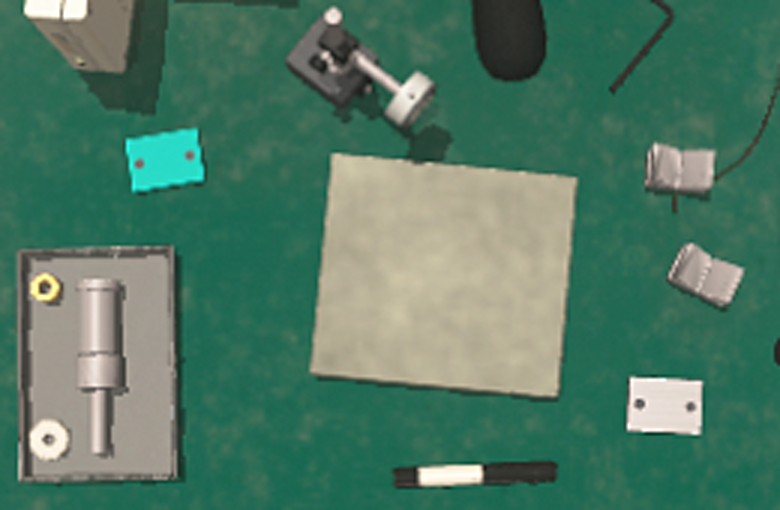

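The crop at 3x, offset (190,115), shows:
- **Steel packing** at crop (665,405), with two dark holes.
- **Turquoise look-alike** at (165,160).
- **Vees** at (680,170) and (705,275).
- **Spindle** at (102,370), thin end toward the robot.
- **Stand** post at (333,20), dial at (410,97).

The choice stands, so next is a wrist view for accuracy.

```bash
cat >> h.py <<'E'
from scipy.spatial.transform import Rotation as Ro
def plan(x,y,z,yaw,n=None,hand=-1):
    """suggested rows to a tool-down pose"""
    s=sense();p=np.array(s["tool_pos"]);y0=s["tcp_rot"][2]
    R0=Ro.from_euler("xyz",s["tcp_rot"],degrees=True)
    D=np.array([x,y,z])-p;Rt=Ro.from_euler("xyz",[180,0,yaw],degrees=True)
    w=(R0.inv()*Rt).as_rotvec(degrees=True)
    m=n or int(max(np.ceil(np.linalg.norm(D)/52),np.ceil(np.linalg.norm(w)/10.3),1))
    print("target",np.round([x,y,z,yaw],1),"rows",m)
    for i in range(m):
        R=R0*Ro.from_rotvec(w*i/m,degrees=True);t=R.inv().apply(D/m)/100
        print(" ".join("%g"%(round(float(v),3)+0) for v in list(t)+list(w/m/60)),hand,end="; ")
    print()
E
python3 - <<'E'
from h import *
d=snapshot("wrist");s=sense();E=np.array(d["extrinsics"])
R=Ro.from_euler("xyz",s["tcp_rot"],degrees=True).as_matrix()
print(d["fx"],d["cx"],d["cy"],d["dist"]);print((R.T@E[:3,:3]).round(3),(R.T@(E[:3,3]-s["tool_pos"])).round(1))
plan(420,-200,420,90)
E
```

```text
360.3320275161447 312.83659775809036 201.781258115105 [0.01187513 0.         0.         0.         0.        ]
[[-0.    -0.965 -0.264]
 [ 1.    -0.    -0.001]
 [ 0.    -0.264  0.965]] [65.8  0.3 30.2]
target [ 420 -200  420   90] rows 8
0.392 -0.32 -0.02 0 0 -0.141 -1; 0.435 -0.259 -0.02 0 0 -0.141 -1; 0.468 -0.192 -0.02 0 0 -0.141 -1; 0.491 -0.121 -0.02 0 0 -0.141 -1; 0.504 -0.047 -0.02 0 0 -0.141 -1; 0.505 0.028 -0.02 0 0 -0.141 -1; 0.496 0.102 -0.02 0 0 -0.141 -1; 0.475 0.174 -0.02 0 0 -0.141 -1;
```

```bash
python3 -m jog '0.39 -0.32 -0.02 0 0 -0.141 -1; 0.435 -0.26 -0.02 0 0 -0.141 -1; 0.47 -0.19 -0.02 0 0 -0.141 -1; 0.49 -0.12 -0.02 0 0 -0.141 -1; 0.5 -0.05 -0.02 0 0 -0.141 -1' ; python3 -m jog '0.5 0.03 -0.02 0 0 -0.141 -1; 0.5 0.1 -0.02 0 0 -0.141 -1; 0.475 0.17 -0.02 0 0 -0.141 -1; 0 0 0 0 0 0 -1; 0 0 0 0 0 0 -1'; python3 - <<'E'
from h import *
import pickle
d=snapshot("wrist");cv2.imwrite("pics/w1.png",d["img"][:,:,::-1]);pickle.dump(d,open("w1.pkl","wb"))
E
```

```text
time: 0.82
tool_pos: [347.6, -332.4, 414.6]
tcp_rot: [180.0, -0.0, 64.7]
ft_force: [1.5, -0.5, 0.1]
finger_gap: 85.3
grip_force: 0.0
time: 1.45
tool_pos: [419.5, -200.9, 420.6]
tcp_rot: [-180.0, 0.0, 89.8]
ft_force: [-0.6, 0.1, 0.2]
finger_gap: 85.5
grip_force: 0.0
```

View pics/w1.png

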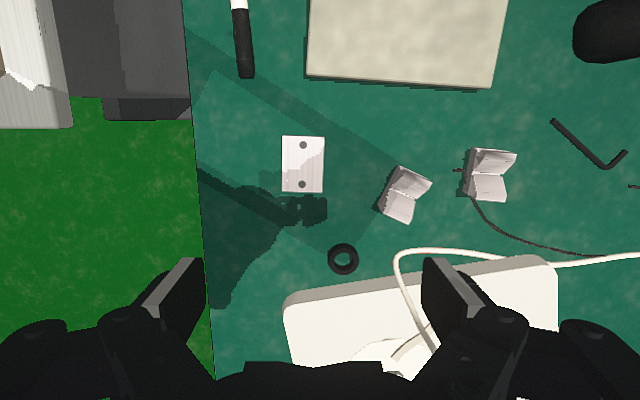

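The wrist view shows the packing at (303,164), the vees at (405,195) and (488,175), and the plate's right edge at the top. I'll measure the packing and zoom on the vees.

```bash
python3 - <<'E'
from h import *
import pickle
d=pickle.load(open("w1.pkl","rb"));im=d["img"];
hsv=cv2.cvtColor(im,cv2.COLOR_RGB2HSV);roi=np.zeros(im.shape[:2],np.uint8);roi[125:205,270:340]=1
m=((hsv[:,:,1]<60)&(hsv[:,:,2]>70)).astype(np.uint8)*roi
c=max(cv2.findContours(m,0,2)[0],key=cv2.contourArea)
P=pt(d,c.reshape(-1,2),12)[:,:2].astype(np.float32);print("pack",cv2.minAreaRect(P))
h=((hsv[:,:,2]<110)&(roi>0)).astype(np.uint8)
for u in((303,145),(302,184)):print(pt(d,u,12).round(1))
cv2.imwrite("pics/c2.png",cv2.resize(im[140:230,365:530,::-1],None,fx=4.8,fy=4.8,interpolation=cv2.INTER_CUBIC))
E
```

```text
pack ((407.4617614746094, -197.13575744628906), (61.23310089111328, 44.469879150390625), 87.40579986572266)
[[ 408.4 -176.9   12. ]]
[[ 406.9 -218.5   12. ]]
```

View pics/c2.png

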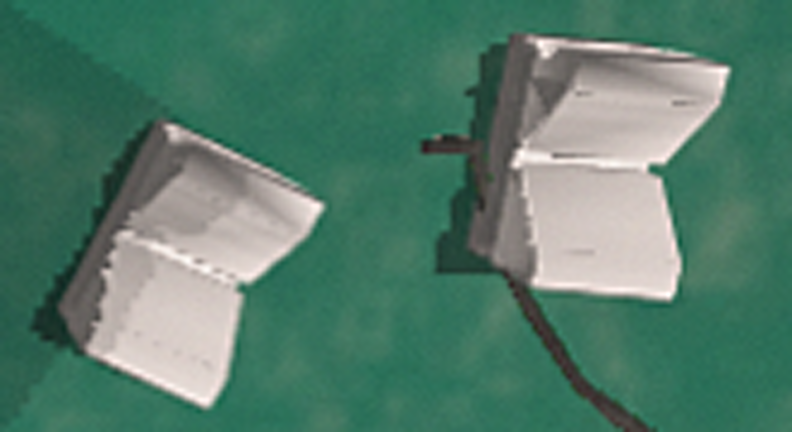

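The crop at 4.8x, offset (365,140), shows both vees upright. Top corners of vee_a are near (728,70), (672,300) and (535,288). Those of vee_b are near (325,207), (210,408) and (88,352). I'll check the sizes.

```bash
python3 - <<'E'
from h import *
import pickle
d=pickle.load(open("w1.pkl","rb"))
print(np.array(d["extrinsics"])[:3,3])
for n,q in(("a",[(728,70),(672,300),(535,288),(722,103),(680,265)]),("b",[(325,207),(210,408),(88,352),(314,235),(228,375)])):
    P=pt(d,[(365+(u+.5)/4.8-.5,140+(v+.5)/4.8-.5) for u,v in q],37)[:,:2]
    f=lambda v:(np.linalg.norm(v).round(1),np.degrees(np.arctan2(v[1],v[0])).round(1))
    print(n,P.round(1).tolist(),"50:",f(P[0]-P[1]),"30:",f(P[1]-P[2]),"34",f(P[3]-P[4]),"centre",(P[0]+P[2])/2)
E
```

```text
[ 418.90147117 -134.7599362   390.49043432]
a [[617.6, -184.0], [612.9, -232.5], [583.8, -229.8], [617.3, -190.7], [613.5, -224.9]] 50: (np.float64(48.8), np.float64(84.5)) 30: (np.float64(29.2), np.float64(-5.3)) 34 (np.float64(34.4), np.float64(83.7)) centre [ 600.68950603 -206.89310163]
b [[538.2, -212.2], [517.2, -256.3], [490.3, -243.6], [536.4, -218.2], [520.5, -248.9]] 50: (np.float64(48.9), np.float64(64.6)) 30: (np.float64(29.7), np.float64(-25.3)) 34 (np.float64(34.6), np.float64(62.7)) centre [ 514.24593209 -227.91039835]
```

Both vees match 50 x 30 and a 34 mm opening. Next I pick the packing.

```bash
python3 - <<'E'
from h import *
plan(407.5,-197.1,185,87.7,5,-0.25)
E
```

```text
target [ 407.5 -197.1  185.    87.7] rows 5
0.009 -0.023 0.471 0 0 0.007 -0.25; 0.008 -0.023 0.471 0 0 0.007 -0.25; 0.008 -0.024 0.471 0 0 0.007 -0.25; 0.008 -0.024 0.471 0 0 0.007 -0.25; 0.008 -0.024 0.471 0 0 0.007 -0.25;
```

```bash
python3 -m jog '0.009 -0.023 0.47 0 0 0.007 -0.25; 0.008 -0.023 0.47 0 0 0.007 -0.25; 0.008 -0.024 0.47 0 0 0.007 -0.25; 0.008 -0.024 0.47 0 0 0.007 -0.25; 0.008 -0.024 0.47 0 0 0.007 -0.25' 30;  python3 -m jog '0 0 0.05 0 0 0 -0.25; 0 0 0.04 0 0 0 -0.25; 0 0 0 0 0 0 -0.25'; python3 -m jog '0 0 0.02 0 0 0 -0.25; 0 0 0.02 0 0 0 -0.25; 0 0 0 0 0 0 -0.25'
```

```text
time: 2.12
tool_pos: [407.0, -197.8, 184.3]
tcp_rot: [180.0, 0.0, 87.5]
ft_force: [0.0, 0.3, 0.7]
finger_gap: 52.9
grip_force: 0.0
time: 2.5
tool_pos: [408.8, -197.5, 178.6]
tcp_rot: [179.9, 0.1, 87.7]
ft_force: [-0.6, 0.6, -0.1]
finger_gap: 53.0
grip_force: 0.0
time: 2.88
tool_pos: [407.9, -196.5, 172.8]
tcp_rot: [180.0, 0.0, 87.8]
ft_force: [0.2, 0.0, 0.2]
finger_gap: 53.3
grip_force: 0.0
```

```bash
python3 -m jog '0 0 0 0 0 0 0.2; 0 0 0 0 0 0 0.2; 0 0 0 0 0 0 0.2; 0 0 0 0 0 0 0.2; 0 0 0 0 0 0 0.2' 50; python3 -m jog '0 0 -0.1 0 0 0 0.2; 0 0 -0.3 0 0 0 0.2; 0 0 0 0 0 0 0.2'; python3 - <<'E'
from h import *
d=snapshot("wrist");cv2.imwrite("pics/w2.png",d["img"][:,:,::-1])
for _ in range(3):
  s=sense();print(s["tool_pos"])
plan(407.5,-60,400,90,5,0.2)
E
```

```text
time: 3.5
tool_pos: [408.1, -196.6, 173.1]
tcp_rot: [180.0, 0.0, 87.7]
ft_force: [-0.4, 0.9, 5.3]
finger_gap: 42.3
grip_force: 51.6
time: 3.88
tool_pos: [408.9, -197.2, 215.0]
tcp_rot: [179.8, 0.1, 87.7]
ft_force: [1.4, 0.5, -1.1]
finger_gap: 42.5
grip_force: 51.4
[ 408.27376216 -196.79527973  213.59572238]
[ 408.27376216 -196.79527973  213.59572238]
[ 408.27376216 -196.79527973  213.59572238]
target [407.5 -60.  400.   90. ] rows 5
0.273 -0.012 -0.373 0 0 -0.008 0.2; 0.273 -0.01 -0.373 0 0 -0.008 0.2; 0.273 -0.008 -0.373 0 0 -0.008 0.2; 0.273 -0.006 -0.373 0 0 -0.008 0.2; 0.273 -0.004 -0.373 0 0 -0.008 0.2;
```

View pics/w2.png

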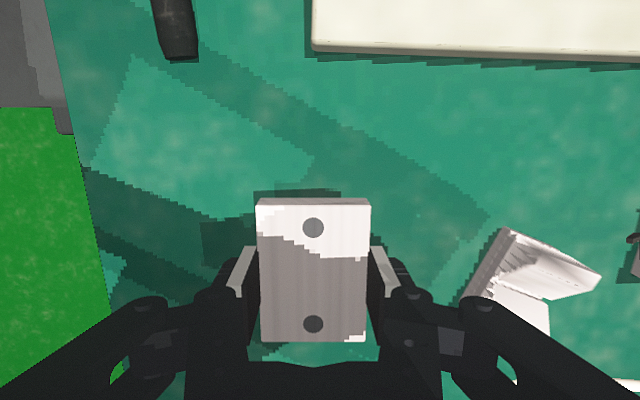

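The packing is gripped square, with holes at (313,228) and (313,324). Next I move to where the wrist camera sees the whole plate.

```bash
python3 - <<'E'
from h import *
plan(507,-85,500,90,7,0.2)
E
```

```text
target [507 -85 500  90] rows 7
0.165 0.136 -0.409 0 0 -0.005 0.2; 0.164 0.136 -0.409 0 0 -0.005 0.2; 0.163 0.137 -0.409 0 0 -0.005 0.2; 0.163 0.138 -0.409 0 0 -0.005 0.2; 0.162 0.139 -0.409 0 0 -0.005 0.2; 0.161 0.139 -0.409 0 0 -0.005 0.2; 0.16 0.14 -0.409 0 0 -0.005 0.2;
```

```bash
python3 -m jog '0.165 0.136 -0.41 0 0 -0.005 0.2; 0.164 0.136 -0.41 0 0 -0.005 0.2; 0.163 0.137 -0.41 0 0 -0.005 0.2; 0.163 0.138 -0.41 0 0 -0.005 0.2; 0.162 0.139 -0.41 0 0 -0.005 0.2' >/dev/null; python3 -m jog '0.161 0.139 -0.41 0 0 -0.005 0.2; 0.16 0.14 -0.41 0 0 -0.005 0.2; 0 0 0 0 0 0 0.2; 0 0 0 0 0 0 0.2'; python3 - <<'E'
from h import *
import pickle
d=snapshot("wrist");cv2.imwrite("pics/w3.png",d["img"][:,:,::-1]);pickle.dump(d,open("w3.pkl","wb"))
E
```

```text
time: 5.05
tool_pos: [506.9, -85.1, 497.6]
tcp_rot: [-179.8, -0.0, 89.8]
ft_force: [-0.2, 0.1, -2.7]
finger_gap: 42.6
grip_force: 52.0
```

View pics/w3.png

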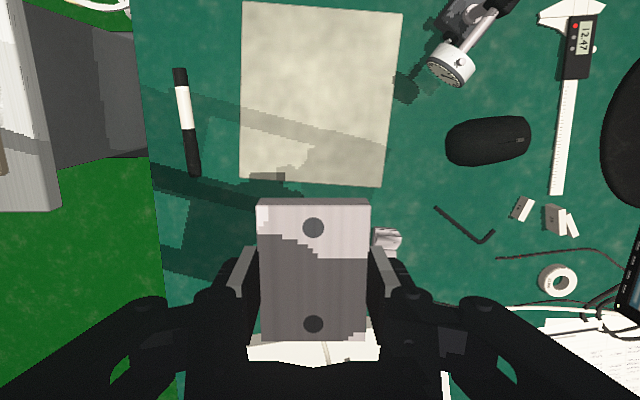

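The whole plate is visible, corners near (243,2), (403,13), (381,187) and (240,178). I'll fit it.

```bash
python3 - <<'E'
from h import *
import pickle
d=pickle.load(open("w3.pkl","rb"));im=d["img"].astype(int)
m=((im[:,:,1]-im[:,:,0]<15)).astype(np.uint8)
m[:, :225]=0;m[:,425:]=0;m[195:]=0
m=cv2.morphologyEx(m,cv2.MORPH_OPEN,np.ones((5,5)))
c=max(cv2.findContours(m,0,1)[0],key=cv2.contourArea).reshape(-1,2)
P=pt(d,c,25)[:,:2].astype(np.float32);r=cv2.minAreaRect(P);print(r)
C=cv2.boxPoints(r)
# fit each side
a=np.radians(-3.5);u=np.array([np.cos(a),np.sin(a)]);v=np.array([-u[1],u[0]]);q=(P-np.array(r[0]));X=q@u;Y=q@v
for n,s,(A,B) in(("front",X<-83,(Y,X)),("back",X>83,(Y,X)),("right",Y<-93,(X,Y)),("left",Y>93,(X,Y))):
    k=s&(abs(A)<75);f=np.polyfit(A[k],B[k],1);print(n,k.sum(),np.degrees(np.arctan(f[0])).round(2),f[1].round(2))
# same from top camera
d=snapshot("top");im=d["img"].astype(int);m=((im[:,:,1]-im[:,:,0]<15)&(im[:,:,1]>110)).astype(np.uint8)
m[:, :285]=0;m[:,390:]=0;m[:160]=0;m[255:]=0
c=max(cv2.findContours(m,0,1)[0],key=cv2.contourArea).reshape(-1,2);print("top",cv2.minAreaRect(pt(d,c,25)[:,:2].astype(np.float32)))
E
```

```text
((508.67474365234375, -15.314208984375), (199.01187133789062, 179.61940002441406), 85.63505554199219)
front 133 0.86 -89.22
back 132 1.0 88.92
right 119 -0.84 -98.81
left 135 -0.83 98.96
top ((511.5575256347656, 16.150428771972656), (139.76644897460938, 179.04151916503906), 85.53515625)
```

Plate: centre (508.7, -15.3), yaw -4.4°, and the size fits. The spindle centre goes at (463.8, -11.9), so the packing goes at (466.8, 27.0).

```bash
python3 - <<'E'
from h import *
plan(466.8,27,230,-4.4,10,0.2)
E
```

```text
target [466.8  27.  230.   -4.4] rows 10
0.112 -0.039 0.267 0 0 0.157 0.2; 0.104 -0.057 0.267 0 0 0.157 0.2; 0.093 -0.073 0.267 0 0 0.157 0.2; 0.08 -0.088 0.267 0 0 0.157 0.2; 0.064 -0.1 0.267 0 0 0.157 0.2; 0.047 -0.109 0.267 0 0 0.157 0.2; 0.028 -0.115 0.267 0 0 0.157 0.2; 0.009 -0.119 0.267 0 0 0.157 0.2; -0.01 -0.119 0.267 0 0 0.157 0.2; -0.03 -0.115 0.267 0 0 0.157 0.2;
```

```bash
python3 -m jog '0.112 -0.039 0.267 0 0 0.157 0.2; 0.104 -0.057 0.267 0 0 0.157 0.2; 0.093 -0.073 0.267 0 0 0.157 0.2; 0.08 -0.088 0.267 0 0 0.157 0.2; 0.064 -0.1 0.267 0 0 0.157 0.2'>/dev/null; python3 -m jog '0.047 -0.109 0.267 0 0 0.157 0.2; 0.028 -0.115 0.267 0 0 0.157 0.2; 0.009 -0.119 0.267 0 0 0.157 0.2; -0.01 -0.119 0.267 0 0 0.157 0.2; -0.03 -0.115 0.267 0 0 0.157 0.2' >/dev/null; python3 -m jog '0 0 0 0 0 0 0.2; 0 0 0 0 0 0 0.2'; python3 - <<'E'
from h import *
plan(466.8,27,205,-4.4,1,0.2)
E
```

```text
time: 6.65
tool_pos: [467.6, 26.5, 233.0]
tcp_rot: [180.0, 0.0, -4.2]
ft_force: [0.8, -0.2, -1.8]
finger_gap: 42.8
grip_force: 51.9
target [466.8  27.  205.   -4.4] rows 1
-0.009 -0.004 0.28 0 0 0.004 0.2;
```

```bash
python3 -m jog '0 0 0.27 0 0 0.003 0.2; 0 0 0 0 0 0 0.2'; python3 -m jog '0 0 0.03 0 0 0 0.2; 0 0 0 0 0 0 0.2';python3 -m jog '0 0 0.015 0 0 0 0.2; 0 0 0 0 0 0 0.2';python3 -m jog '0 0 0.015 0 0 0 0.2; 0 0 0 0 0 0 0.2'
```

```text
time: 6.9
tool_pos: [467.1, 26.5, 205.2]
tcp_rot: [180.0, 0.1, -4.4]
ft_force: [-0.8, -0.4, -2.0]
finger_gap: 42.6
grip_force: 51.9
time: 7.15
tool_pos: [468.1, 26.9, 203.7]
tcp_rot: [-180.0, -0.1, -4.5]
ft_force: [0.4, 0.6, -1.9]
finger_gap: 42.7
grip_force: 51.9
time: 7.4
tool_pos: [467.7, 27.0, 201.4]
tcp_rot: [180.0, -0.0, -4.5]
ft_force: [0.1, 0.4, -2.3]
finger_gap: 42.5
grip_force: 51.9
time: 7.65
tool_pos: [467.5, 27.0, 199.5]
tcp_rot: [180.0, 0.0, -4.5]
ft_force: [0.3, 0.1, -2.0]
finger_gap: 42.6
grip_force: 51.9
```

```bash
python3 -m jog '0 0 0.015 0 0 0 0.2; 0 0 0 0 0 0 0.2';python3 -m jog '0 0 0.01 0 0 0 0.2; 0 0 0 0 0 0 0.2'
```

```text
time: 7.9
tool_pos: [467.6, 27.0, 198.1]
tcp_rot: [-180.0, 0.0, -4.5]
ft_force: [-0.1, -0.4, -2.0]
finger_gap: 42.4
grip_force: 52.0
time: 8.15
tool_pos: [467.7, 27.0, 198.1]
tcp_rot: [180.0, 0.0, -4.5]
ft_force: [-6.0, 0.5, 10.4]
finger_gap: 42.5
grip_force: 53.2
```

Contact at TCP z≈198. I release it and head for vee_b.

```bash
python3 -m jog '0 0 0 0 0 0 -0.2; 0 0 0 0 0 0 -0.2; 0 0 0 0 0 0 -0.2'; python3 -m jog '0 0 -0.1 0 0 0 -0.3; 0 0 -0.4 0 0 0 -0.55; 0 0 -0.4 0 0 0 -0.55; 0 0 0 0 0 0 -0.55'; python3 - <<'E'
from h import *
plan(514.2,-227.9,225,-25.5,6,-0.55)
E
```

```text
time: 8.52
tool_pos: [467.6, 27.0, 197.1]
tcp_rot: [-180.0, -0.0, -4.5]
ft_force: [-0.5, -0.0, -0.2]
finger_gap: 51.1
grip_force: 0.0
time: 9.02
tool_pos: [469.4, 27.0, 291.9]
tcp_rot: [-180.0, -0.5, -4.5]
ft_force: [-0.4, 0.7, 0.2]
finger_gap: 66.4
grip_force: 0.0
target [ 514.2 -227.9  225.   -25.5] rows 6
0.107 0.418 0.112 0 -0.001 0.058 -0.55; 0.133 0.41 0.112 0 -0.001 0.058 -0.55; 0.157 0.401 0.112 0 -0.001 0.058 -0.55; 0.182 0.391 0.112 0 -0.001 0.058 -0.55; 0.205 0.379 0.112 0 -0.001 0.058 -0.55; 0.228 0.366 0.112 0 -0.001 0.058 -0.55;
```

```bash
python3 -m jog '0.107 0.418 0.11 0 0 0.058 -0.55; 0.133 0.41 0.11 0 0 0.058 -0.55; 0.157 0.4 0.11 0 0 0.058 -0.55; 0.18 0.39 0.11 0 0 0.058 -0.55; 0.205 0.38 0.11 0 0 0.058 -0.55' >/dev/null;python3 -m jog '0.228 0.366 0.11 0 0 0.058 -0.55; 0 0 0 0 0 0 -0.55; 0 0 0 0 0 0 -0.55'; python3 - <<'E'
from h import *
import pickle
d=snapshot("wrist");cv2.imwrite("pics/w4.png",d["img"][:,:,::-1])
plan(514.2,-227.9,178,-25.5,2,-0.55)
E
```

```text
time: 10.02
tool_pos: [511.6, -227.3, 220.5]
tcp_rot: [-180.0, 0.1, -25.4]
ft_force: [-0.6, -0.4, -0.7]
finger_gap: 66.2
grip_force: 0.0
target [ 514.2 -227.9  178.   -25.5] rows 2
0.013 0 0.214 0 0 0.001 -0.55; 0.013 0 0.214 0 0 0.001 -0.55;
```

View pics/w4.png

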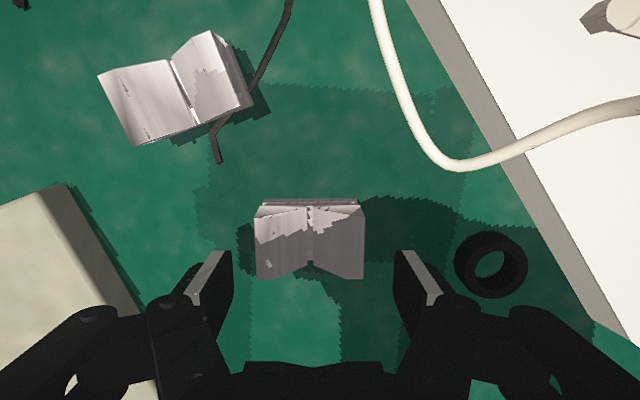

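Vee_b at (310,240) is square and centred between the fingers. I descend and grip.

```bash
python3 -m jog '0.013 0 0.21 0 0 0 -0.55; 0.01 0 0.215 0 0 0 -0.55; 0 0 0 0 0 0 -0.55;0 0 0 0 0 0 -0.55'; python3 -m jog '0 0 0 0 0 0 0.2; 0 0 0 0 0 0 0.2; 0 0 0 0 0 0 0.2; 0 0 0 0 0 0 0.2' 60; python3 -m jog '0 0 -0.1 0 0 0 0.2; 0 0 -0.4 0 0 0 0.2; 0 0 -0.4 0 0 0 0.2;0 0 0 0 0 0 0.2'; python3 - <<'E'
from h import *
plan(466.8,27,275,85.6,11,0.2)
E
```

```text
time: 10.58
tool_pos: [514.5, -228.0, 179.6]
tcp_rot: [-180.0, -0.0, -25.4]
ft_force: [-0.4, -0.2, -0.5]
finger_gap: 66.4
grip_force: 0.0
time: 11.08
tool_pos: [515.0, -228.8, 180.4]
tcp_rot: [-180.0, -0.2, -25.4]
ft_force: [0.9, 1.8, 7.2]
finger_gap: 49.0
grip_force: 64.0
time: 11.58
tool_pos: [515.5, -229.5, 273.3]
tcp_rot: [180.0, -0.4, -25.4]
ft_force: [0.8, -0.7, -3.6]
finger_gap: 49.0
grip_force: 63.5
target [466.8  27.  275.   85.6] rows 11
-0.14 -0.192 -0.003 0.001 0 -0.168 0.2; -0.104 -0.213 -0.003 0.001 0 -0.168 0.2; -0.065 -0.228 -0.002 0.001 0 -0.168 0.2; -0.024 -0.236 -0.002 0.001 0 -0.168 0.2; 0.017 -0.237 -0.002 0.001 0 -0.168 0.2; 0.059 -0.23 -0.002 0.001 0 -0.168 0.2; 0.098 -0.216 -0.002 0.001 0 -0.168 0.2; 0.134 -0.196 -0.002 0.001 0 -0.168 0.2; 0.167 -0.169 -0.002 0.001 0 -0.168 0.2; 0.194 -0.137 -0.002 0.001 0 -0.168 0.2; 0.215 -0.101 -0.002 0.001 0 -0.168 0.2;
```

```bash
python3 -m jog '-0.14 -0.192 0 0 0 -0.168 0.2; -0.104 -0.213 0 0 0 -0.168 0.2; -0.065 -0.228 0 0 0 -0.168 0.2; -0.024 -0.236 0 0 0 -0.168 0.2; 0.017 -0.237 0 0 0 -0.168 0.2'>/dev/null; python3 -m jog '0.059 -0.23 0 0 0 -0.168 0.2; 0.098 -0.216 0 0 0 -0.168 0.2; 0.134 -0.196 0 0 0 -0.168 0.2; 0.167 -0.169 0 0 0 -0.168 0.2; 0.194 -0.137 0 0 0 -0.168 0.2'>/dev/null;  python3 -m jog '0.215 -0.1 0 0 0 -0.168 0.2;0 0 0 0 0 0 0.2; 0 0 0 0 0 0 0.2';  python3 - <<'E'
from h import *
import pickle
d=snapshot("wrist");cv2.imwrite("pics/w5.png",d["img"][:,:,::-1]);pickle.dump(d,open("w5.pkl","wb"))
plan(466.8,27,230,85.6,1,0.2)
E
```

```text
time: 13.2
tool_pos: [465.6, 27.8, 267.9]
tcp_rot: [-179.9, 0.0, 85.3]
ft_force: [0.1, 0.2, -2.4]
finger_gap: 48.9
grip_force: 63.3
target [466.8  27.  230.   85.6] rows 1
-0.004 0.011 0.381 -0.001 0 -0.005 0.2;
```

View pics/w5.png

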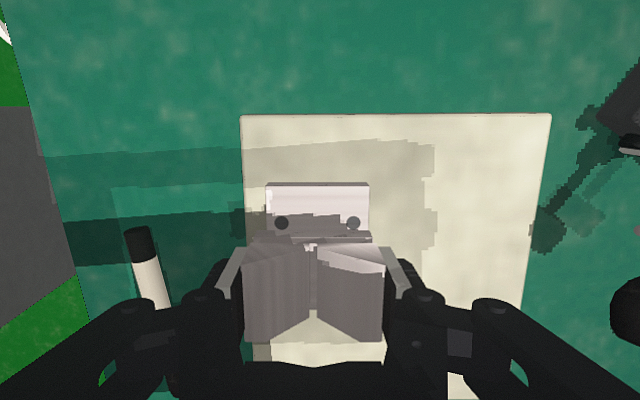

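The packing lies flat with holes at (281,223) and (353,223), and the vee is held square above it. I check the packing's position from the holes.

```bash
python3 - <<'E'
from h import *
import pickle
d=pickle.load(open("w5.pkl","rb"));P=pt(d,[(281,223),(353,223),(266,186),(368,186)],37);print(P.round(1))
v=P[1]-P[0];print(np.degrees(np.arctan2(v[1],v[0])),(P[0]+P[1])/2, (P[2]+P[3])/2)
E
```

```text
[[445.8  27.5  37. ]
 [487.9  24.1  37. ]
 [439.6  50.3  37. ]
 [497.6  45.6  37. ]]
-4.648867275852733 [466.86587718  25.79444757  37.        ] [468.60824133  47.98481141  37.        ]
```

```bash
python3 -m jog '0 0.006 0.38 0 0 -0.004 0.2; 0 0 0.06 0 0 0 0.2; 0 0 0 0 0 0 0.2;0 0 0 0 0 0 0.2'; python3 -m jog '0 0 0.03 0 0 0 0.2; 0 0 0 0 0 0 0.2';python3 -m jog '0 0 0.02 0 0 0 0.2; 0 0 0 0 0 0 0.2'
```

```text
time: 13.75
tool_pos: [467.2, 27.7, 226.0]
tcp_rot: [179.9, -0.0, 85.7]
ft_force: [0.4, -0.1, -2.6]
finger_gap: 48.8
grip_force: 63.4
time: 14.0
tool_pos: [466.7, 28.0, 222.0]
tcp_rot: [180.0, -0.0, 85.7]
ft_force: [-0.2, 0.6, -2.7]
finger_gap: 49.4
grip_force: 63.4
time: 14.25
tool_pos: [466.5, 28.0, 219.5]
tcp_rot: [-180.0, 0.0, 85.7]
ft_force: [-0.5, 0.0, -3.2]
finger_gap: 48.9
grip_force: 63.4
```

```bash
python3 -m jog '-0.012 0 0.015 0 0 0 0.2; 0 0 0 0 0 0 0.2'; python3 -m jog '0 0 0.01 0 0 0 0.2; 0 0 0 0 0 0 0.2';python3 -m jog '0 0 0.01 0 0 0 0.2; 0 0 0 0 0 0 0.2'
```

```text
time: 14.5
tool_pos: [466.4, 26.7, 218.0]
tcp_rot: [-180.0, 0.0, 85.7]
ft_force: [-0.7, 0.5, -2.2]
finger_gap: 49.3
grip_force: 63.4
time: 14.75
tool_pos: [466.5, 26.7, 217.4]
tcp_rot: [180.0, 0.0, 85.7]
ft_force: [-1.5, -0.5, 0.4]
finger_gap: 49.2
grip_force: 63.8
time: 15.0
tool_pos: [466.6, 26.7, 217.4]
tcp_rot: [-180.0, 0.0, 85.7]
ft_force: [-7.9, -0.4, 11.3]
finger_gap: 49.2
grip_force: 65.4
```

```bash
python3 -m jog '0 0 0 0 0 0 -0.3; 0 0 0 0 0 0 -0.4; 0 0 0 0 0 0 -0.4'; python3 -m jog '0 0 -0.1 0 0 0 -0.55; 0 0 -0.45 0 0 0 -0.55; 0 0 -0.4 0 0 0 -0.55; 0 0 0 0 0 0 -0.55'; python3 - <<'E'
from h import *
plan(600.7,-206.9,235,-5.5,9,-0.55)
E
```

```text
time: 15.38
tool_pos: [466.5, 26.8, 216.1]
tcp_rot: [180.0, -0.0, 85.7]
ft_force: [-0.5, 0.4, 0.2]
finger_gap: 59.6
grip_force: 0.0
time: 15.88
tool_pos: [468.1, 26.7, 316.0]
tcp_rot: [179.5, -0.0, 85.7]
ft_force: [0.4, -0.0, 0.0]
finger_gap: 66.3
grip_force: 0.0
target [ 600.7 -206.9  235.    -5.5] rows 9
-0.248 0.166 0.091 0.001 -0.001 0.169 -0.55; -0.215 0.207 0.091 0.001 -0.001 0.169 -0.55; -0.175 0.241 0.091 0.001 -0.001 0.169 -0.55; -0.13 0.268 0.091 0.001 -0.001 0.169 -0.55; -0.08 0.287 0.091 0.001 -0.001 0.169 -0.55; -0.029 0.297 0.091 0.001 -0.001 0.169 -0.55; 0.024 0.297 0.091 0.001 -0.001 0.169 -0.55; 0.076 0.288 0.091 0.001 -0.001 0.169 -0.55; 0.126 0.271 0.09 0.001 -0.001 0.169 -0.55;
```

```bash
python3 -m jog '-0.248 0.166 0.09 0 0 0.169 -0.55; -0.215 0.207 0.09 0 0 0.169 -0.55; -0.175 0.24 0.09 0 0 0.169 -0.55; -0.13 0.268 0.09 0 0 0.169 -0.55; -0.08 0.287 0.09 0 0 0.169 -0.55' >/dev/null; python3 -m jog '-0.029 0.297 0.09 0 0 0.169 -0.55; 0.024 0.297 0.09 0 0 0.169 -0.55; 0.076 0.288 0.09 0 0 0.169 -0.55; 0.126 0.27 0.09 0 0 0.169 -0.55;0 0 0 0 0 0 -0.55'; python3 - <<'E'
from h import *
import pickle
plan(600.7,-206.9,178,-5.5,2,-0.55)
E
```

```text
time: 17.12
tool_pos: [598.1, -208.1, 228.4]
tcp_rot: [-180.0, 0.1, -5.7]
ft_force: [0.4, 0.2, -0.1]
finger_gap: 66.0
grip_force: 0.0
target [ 600.7 -206.9  178.    -5.5] rows 2
0.013 -0.007 0.252 0 0.001 -0.002 -0.55; 0.012 -0.007 0.252 0 0.001 -0.002 -0.55;
```

```bash
python3 -m jog '0.013 -0.007 0.25 0 0 -0.002 -0.55; 0.012 -0.007 0.25 0 0 -0.002 -0.55; 0 0 0 0 0 0 -0.55;0 0 0 0 0 0 -0.55'; python3 -m jog '0 0 0 0 0 0 0.2; 0 0 0 0 0 0 0.2; 0 0 0 0 0 0 0.2; 0 0 0 0 0 0 0.2' 60; python3 -m jog '0 0 -0.1 0 0 0 0.2; 0 0 -0.4 0 0 0 0.2; 0 0 -0.4 0 0 0 0.2;0 0 0 0 0 0 0.2'; python3 - <<'E'
from h import *
d=snapshot("wrist");cv2.imwrite("pics/w6.png",d["img"][:,:,::-1])
plan(460.8,-50.7,290,85.6,10,0.2)
E
```

```text
time: 17.62
tool_pos: [601.2, -205.2, 181.1]
tcp_rot: [180.0, -0.0, -5.2]
ft_force: [0.0, -0.2, 1.8]
finger_gap: 66.3
grip_force: 0.0
time: 18.12
tool_pos: [601.9, -205.8, 182.2]
tcp_rot: [180.0, -0.2, -5.3]
ft_force: [-0.3, 0.7, 7.2]
finger_gap: 49.5
grip_force: 64.2
time: 18.62
tool_pos: [602.6, -206.3, 275.2]
tcp_rot: [179.9, -0.4, -5.3]
ft_force: [0.9, -1.0, -2.9]
finger_gap: 49.1
grip_force: 63.3
target [460.8 -50.7 290.   85.6] rows 10
-0.155 -0.141 -0.018 0 0 -0.152 0.2; -0.13 -0.164 -0.018 0 0 -0.152 0.2; -0.103 -0.183 -0.018 0 0 -0.152 0.2; -0.073 -0.197 -0.018 0 0 -0.152 0.2; -0.041 -0.206 -0.018 0 0 -0.152 0.2; -0.008 -0.209 -0.018 0 0 -0.152 0.2; 0.026 -0.208 -0.018 0 0 -0.152 0.2; 0.058 -0.201 -0.018 0 0 -0.152 0.2; 0.089 -0.19 -0.018 0 0 -0.152 0.2; 0.118 -0.173 -0.018 0 0 -0.152 0.2;
```

View pics/w6.png

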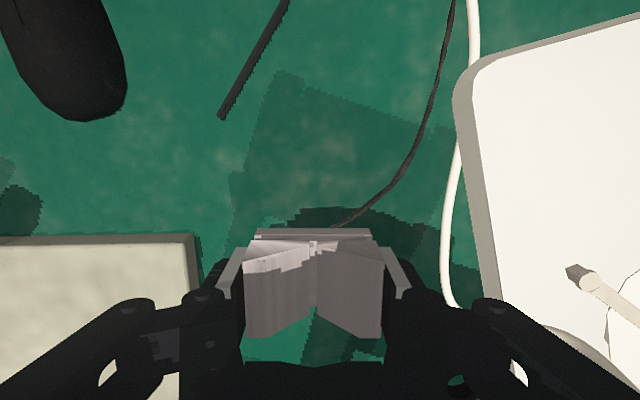

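Vee_a is held square like the first, top edge at row 230. I carry it to the right-hand spot.

```bash
python3 -m jog '-0.155 -0.141 -0.018 0 0 -0.152 0.2; -0.13 -0.164 -0.018 0 0 -0.152 0.2; -0.103 -0.183 -0.018 0 0 -0.152 0.2; -0.073 -0.197 -0.018 0 0 -0.152 0.2; -0.04 -0.206 -0.018 0 0 -0.152 0.2'>/dev/null; python3 -m jog '-0.008 -0.21 -0.018 0 0 -0.152 0.2; 0.026 -0.208 -0.018 0 0 -0.152 0.2; 0.058 -0.2 -0.018 0 0 -0.152 0.2; 0.09 -0.19 -0.018 0 0 -0.152 0.2; 0.118 -0.173 -0.018 0 0 -0.152 0.2'>/dev/null; python3 -m jog '0 0 0 0 0 0 0.2; 0 0 0 0 0 0 0.2'; python3 - <<'E'
from h import *
plan(460.8,-50.7,212,85.6,2,0.2)
E
```

```text
time: 20.18
tool_pos: [459.7, -50.7, 287.2]
tcp_rot: [-179.9, 0.0, 85.7]
ft_force: [-0.0, -0.6, -3.6]
finger_gap: 48.9
grip_force: 63.2
target [460.8 -50.7 212.   85.6] rows 2
0 0.006 0.376 -0.001 0 0.001 0.2; 0 0.006 0.376 -0.001 0 0.001 0.2;
```

```bash
python3 -m jog '0 0.006 0.37 0 0 0 0.2; 0 0.006 0.37 0 0 0 0.2; 0 0 0 0 0 0 0.2;0 0 0 0 0 0 0.2'; python3 -m jog '0 0 0.02 0 0 0 0.2; 0 0 0 0 0 0 0.2';python3 -m jog '0 0 0.02 0 0 0 0.2; 0 0 0 0 0 0 0.2'
```

```text
time: 20.68
tool_pos: [461.7, -51.1, 215.1]
tcp_rot: [180.0, 0.0, 85.8]
ft_force: [0.4, 0.1, -2.2]
finger_gap: 49.3
grip_force: 63.6
time: 20.92
tool_pos: [461.7, -50.8, 213.4]
tcp_rot: [179.9, 0.0, 85.9]
ft_force: [-0.5, -0.2, -2.4]
finger_gap: 49.3
grip_force: 63.6
time: 21.18
tool_pos: [461.1, -50.6, 210.2]
tcp_rot: [180.0, 0.0, 85.9]
ft_force: [-0.3, 0.5, -2.6]
finger_gap: 48.9
grip_force: 63.6
```

```bash
python3 -m jog '0 -0.003 0.02 0 0 -0.004 0.2; 0 0 0 0 0 0 0.2';python3 -m jog '0 0 0.012 0 0 0 0.2; 0 0 0 0 0 0 0.2';python3 -m jog '0 0 0.01 0 0 0 0.2; 0 0 0 0 0 0 0.2'
```

```text
time: 21.42
tool_pos: [460.6, -50.6, 207.9]
tcp_rot: [-180.0, -0.0, 86.1]
ft_force: [0.9, -0.3, -2.9]
finger_gap: 49.2
grip_force: 63.6
time: 21.68
tool_pos: [460.9, -50.6, 207.2]
tcp_rot: [180.0, 0.0, 86.1]
ft_force: [-1.7, 0.1, 0.5]
finger_gap: 48.9
grip_force: 64.1
time: 21.92
tool_pos: [461.0, -50.7, 207.2]
tcp_rot: [-180.0, 0.0, 86.1]
ft_force: [-8.4, 2.0, 12.7]
finger_gap: 49.3
grip_force: 65.6
```

```bash
python3 -m jog '0 0 0 0 0 0 -0.3; 0 0 0 0 0 0 -0.4; 0 0 0 0 0 0 -0.4'; python3 -m jog '0 0 -0.1 0 0 0 -0.55; 0 0 -0.45 0 0 0 -0.55; 0 0 -0.45 0 0 0 -0.55; 0 0 -0.2 0 0 0 -0.55'; python3 - <<'E'
from h import *
d=snapshot("top");p=pt(d,[(224,238.3),(223,210),(223,265)],30);print(p.round(1))
plan(p[0,0]+10,p[0,1],340,178,10,-0.4)
E
```

```text
time: 22.3
tool_pos: [460.9, -50.7, 206.0]
tcp_rot: [180.0, 0.0, 86.1]
ft_force: [0.2, 0.7, 0.4]
finger_gap: 59.8
grip_force: 0.0
time: 22.8
tool_pos: [461.6, -50.8, 330.0]
tcp_rot: [179.7, 0.0, 86.1]
ft_force: [-0.3, -0.1, -0.2]
finger_gap: 66.5
grip_force: 0.0
[[425.  257.5  30. ]
 [493.1 262.4  30. ]
 [361.  257.9  30. ]]
target [435.  257.5 340.  178. ] rows 10
0.306 -0.048 -0.009 0 0.001 -0.153 -0.4; 0.31 0.002 -0.009 0 0.001 -0.153 -0.4; 0.305 0.051 -0.008 0 0.001 -0.153 -0.4; 0.293 0.099 -0.008 0 0.001 -0.153 -0.4; 0.274 0.145 -0.008 0 0.001 -0.153 -0.4; 0.247 0.186 -0.008 0 0.001 -0.153 -0.4; 0.214 0.224 -0.008 0 0.001 -0.153 -0.4; 0.176 0.255 -0.008 0 0.001 -0.153 -0.4; 0.133 0.28 -0.008 0 0.001 -0.153 -0.4; 0.086 0.297 -0.008 0 0.001 -0.153 -0.4;
```

```bash
python3 -m jog '0.306 -0.048 0 0 0 -0.153 -0.4; 0.31 0.002 0 0 0 -0.153 -0.4; 0.305 0.05 0 0 0 -0.153 -0.4; 0.293 0.1 0 0 0 -0.153 -0.4; 0.274 0.145 0 0 0 -0.153 -0.4' >/dev/null; python3 -m jog '0.247 0.186 0 0 0 -0.153 -0.4; 0.214 0.224 0 0 0 -0.153 -0.4; 0.176 0.255 0 0 0 -0.153 -0.4; 0.133 0.28 0 0 0 -0.153 -0.4; 0.086 0.297 0 0 0 -0.153 -0.4' >/dev/null; python3 -m jog '0 0 0 0 0 0 -0.4;0 0 0 0 0 0 -0.4'; python3 - <<'E'
from h import *
import pickle
d=snapshot("wrist");pickle.dump(d,open("w7.pkl","wb"));cv2.imwrite("pics/w7.png",d["img"][:,:,::-1])
E
```

```text
time: 24.35
tool_pos: [433.8, 257.5, 325.6]
tcp_rot: [-180.0, -0.0, 177.8]
ft_force: [0.4, -0.4, 0.3]
finger_gap: 60.0
grip_force: 0.0
```

View pics/w7.png

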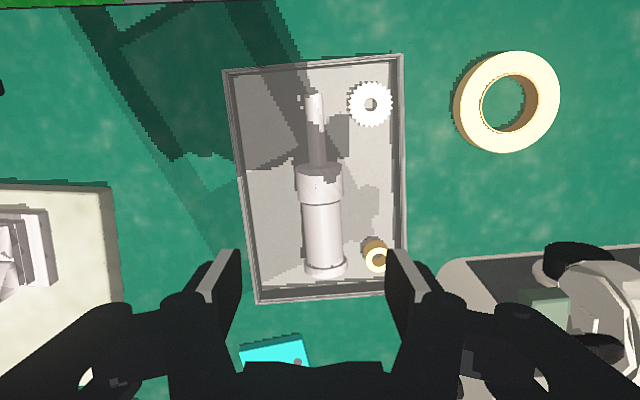

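The tray is in view, with the land at (318,184), thin end at (313,95), flange at (326,270), gear at (370,103) and bushing at (376,255). I'll take profiles for the land's edges and axis.

```bash
python3 - <<'E'
from h import *
import pickle
d=pickle.load(open("w7.pkl","rb"));g=cv2.cvtColor(d["img"],cv2.COLOR_RGB2GRAY).astype(int)
print("col 318:",[(r,int(g[r,316:321].mean())) for r in range(86,282) if abs(g[r+1,316:321].mean()-g[r-1,316:321].mean())>12])
for r in (110,130,150,178,190,198,215,225,235,245,255):print(r,[(c,int(g[r,c]),) for c in range(285,355) if abs(g[r,c+1]-g[r,c-1])>18])
for n,uv,z in(("back land top",(320,203),42),("front land top",(318,172),42),("flange back",(326,278),42),("thin end top",(313,93),30.5)):print(n,pt(d,uv,z).round(1))
E
```

```text
col 318: [(89, 221), (90, 181), (92, 171), (93, 215), (94, 246), (123, 244), (124, 195), (125, 164), (129, 170), (131, 159), (132, 141), (165, 134), (169, 133), (174, 134), (175, 119), (176, 233), (203, 248), (204, 160), (205, 155), (206, 236), (266, 229), (267, 182), (269, 176), (270, 222), (273, 232), (277, 247), (278, 231), (279, 214), (280, 184), (281, 133)]
110 [(304, 90), (305, 116), (306, 155), (307, 177), (308, 192), (309, 208), (321, 236), (322, 198), (323, 207), (345, 225), (346, 168), (347, 124), (349, 110), (350, 227), (351, 255)]
130 [(289, 132), (290, 106), (306, 103), (307, 122), (318, 126), (319, 196), (321, 213), (323, 206), (324, 142), (325, 102), (326, 101), (327, 130), (348, 126), (349, 203)]
150 [(290, 131), (291, 105), (308, 108), (325, 121), (337, 105), (338, 132), (348, 123), (349, 202)]
178 [(293, 194), (294, 129), (296, 128), (297, 147), (298, 163), (322, 253), (323, 196), (324, 124), (335, 118), (336, 203), (340, 197), (341, 180), (343, 179), (352, 194), (353, 210)]
190 [(293, 187), (294, 160), (295, 102), (296, 86), (297, 129), (298, 152), (299, 166), (300, 184), (341, 193), (342, 168), (344, 181)]
198 [(297, 170), (299, 158), (300, 176)]
215 [(300, 178), (301, 120), (303, 136), (304, 163), (339, 194)]
225 [(300, 190), (301, 133), (302, 89), (303, 100), (304, 140), (305, 167), (339, 202), (340, 188)]
235 [(300, 185), (301, 164), (302, 111), (304, 107), (305, 143), (306, 171), (340, 199), (341, 181)]
245 [(301, 195), (302, 131), (303, 91), (304, 95), (305, 111), (306, 148), (307, 171), (341, 192), (343, 196)]
255 [(299, 191), (300, 130), (301, 89), (305, 92), (306, 120), (307, 151), (308, 173), (310, 185), (341, 201), (342, 186), (343, 143), (344, 164), (345, 208)]
back land top [[436.7 261.8  42. ]]
front land top [[413.7 261.1  42. ]]
flange back [[497.1 264.4  42. ]]
thin end top [[359.4 259.6  30.5]]
```

```bash
python3 - <<'E'
from h import *
import pickle
d=pickle.load(open("w7.pkl","rb"))
P=pt(d,[(314,110),(315.5,130),(316.6,150),(319.3,190),(321.3,225),(322.2,245),(322.2,235)],24);print(P.round(1))
f=np.polyfit(P[:,0],P[:,1],1);a=np.degrees(np.arctan(f[0]));print(a,np.polyval(f,424))
plan(424,np.polyval(f,424),235,180+a,4,-0.3)
E
```

```text
[[371.1 259.9  24. ]
 [385.5 260.5  24. ]
 [400.3 260.8  24. ]
 [431.2 261.7  24. ]
 [459.9 262.4  24. ]
 [476.9 262.6  24. ]
 [468.4 262.8  24. ]]
1.529119429548526 261.42083689818907
target [424.  261.4 235.  181.5] rows 4
0.025 0.01 0.227 0 0 -0.016 -0.3; 0.025 0.01 0.227 0 0 -0.016 -0.3; 0.025 0.01 0.227 0 0 -0.016 -0.3; 0.025 0.011 0.227 0 0 -0.016 -0.3;
```

```bash
python3 -m jog '0.025 0.01 0.227 0 0 -0.016 -0.3; 0.025 0.01 0.227 0 0 -0.016 -0.3; 0.025 0.01 0.227 0 0 -0.016 -0.3; 0.025 0.01 0.227 0 0 -0.016 -0.3; 0 0 0 0 0 0 -0.3'; python3 - <<'E'
from h import *
plan(424,261.4,182,181.5,2,-0.3)
E
```

```text
time: 25.02
tool_pos: [423.1, 260.6, 233.3]
tcp_rot: [-179.9, -0.2, -178.4]
ft_force: [0.2, 0.2, -1.1]
finger_gap: 55.5
grip_force: 0.0
target [424.  261.4 182.  181.5] rows 2
-0.006 0.004 0.256 -0.001 -0.002 0.001 -0.3; -0.005 0.004 0.256 -0.001 -0.002 0.001 -0.3;
```

```bash
python3 -m jog '-0.005 0.003 0.256 0 0 0 -0.3; -0.005 0.004 0.25 0 0 0 -0.3; 0 0 0 0 0 0 -0.3;0 0 0 0 0 0 -0.3'; python3 -m jog '0 0 0 0 0 0 0.5; 0 0 0 0 0 0 0.5; 0 0 0 0 0 0 0.5; 0 0 0 0 0 0 0.5;0 0 0 0 0 0 0.5' 80; python3 -m jog '0 0 -0.1 0 0 0 0.5; 0 0 -0.4 0 0 0 0.5; 0 0 -0.4 0 0 0 0.5;0 0 -0.3 0 0 0 0.5; 0 0 0 0 0 0 0.5'; python3 - <<'E'
from h import *
plan(463.8,-11.9,310,85.6,10,0.5)
E
```

```text
time: 25.52
tool_pos: [425.8, 262.7, 186.2]
tcp_rot: [180.0, 0.1, -178.3]
ft_force: [0.8, -0.0, 0.9]
finger_gap: 55.4
grip_force: 0.0
time: 26.15
tool_pos: [426.0, 263.3, 186.6]
tcp_rot: [179.9, 0.2, -178.2]
ft_force: [-1.2, 0.2, 6.1]
finger_gap: 33.6
grip_force: 79.3
time: 26.78
tool_pos: [425.9, 263.1, 307.8]
tcp_rot: [179.9, 0.3, -178.2]
ft_force: [1.2, -0.3, -3.5]
finger_gap: 33.5
grip_force: 80.7
target [463.8 -11.9 310.   85.6] rows 10
-0.029 -0.276 -0.003 0.001 0 0.16 0.5; -0.075 -0.267 -0.003 0.001 0 0.16 0.5; -0.119 -0.251 -0.002 0.001 0 0.16 0.5; -0.159 -0.228 -0.002 0.001 0 0.16 0.5; -0.195 -0.198 -0.002 0.001 0 0.16 0.5; -0.225 -0.163 -0.002 0.001 0 0.16 0.5; -0.249 -0.123 -0.002 0.001 0 0.16 0.5; -0.266 -0.079 -0.002 0.001 0 0.16 0.5; -0.276 -0.034 -0.002 0.001 0 0.16 0.5; -0.277 0.013 -0.002 0.001 0 0.16 0.5;
```

```bash
python3 -m jog '-0.029 -0.276 0 0 0 0.16 0.5; -0.075 -0.267 0 0 0 0.16 0.5; -0.119 -0.25 0 0 0 0.16 0.5; -0.159 -0.228 0 0 0 0.16 0.5; -0.195 -0.198 0 0 0 0.16 0.5'>/dev/null; python3 -m jog '-0.225 -0.163 0 0 0 0.16 0.5; -0.25 -0.123 0 0 0 0.16 0.5; -0.266 -0.08 0 0 0 0.16 0.5; -0.276 -0.034 0 0 0 0.16 0.5; -0.277 0.013 0 0 0 0.16 0.5'>/dev/null;  python3 -m jog '0 0 0 0 0 0 0.5; 0 0 0 0 0 0 0.5'; python3 - <<'E'
from h import *
d=snapshot("wrist");cv2.imwrite("pics/w8.png",d["img"][:,:,::-1])
plan(463.6,-13.8,245,85.8,2,0.5)
E
```

```text
time: 28.28
tool_pos: [462.6, -12.1, 303.2]
tcp_rot: [-179.9, -0.0, 85.8]
ft_force: [0.1, -0.2, -2.5]
finger_gap: 33.3
grip_force: 80.9
target [463.6 -13.8 245.   85.8] rows 2
-0.01 0.006 0.292 -0.001 0 0.001 0.5; -0.009 0.006 0.293 -0.001 0 0.001 0.5;
```

View pics/w8.png

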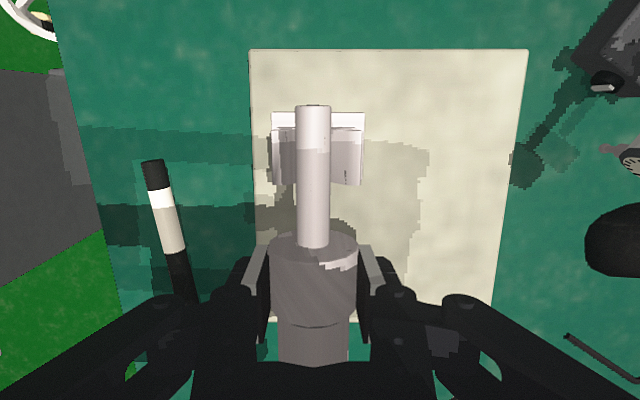

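The spindle is held straight over the vees, thin end at (313,107) on the packed side. I lower it.

```bash
python3 -m jog '-0.01 0.006 0.29 0 0 0 0.5; -0.009 0.006 0.29 0 0 0 0.5; 0 0 0 0 0 0 0.5; 0 0 0 0 0 0 0.5'; python3 - <<'E'
from h import *
plan(463.6,-13.8,234,85.8,1,0.5)
E
```

```text
time: 28.82
tool_pos: [464.5, -13.9, 247.4]
tcp_rot: [180.0, -0.0, 85.8]
ft_force: [-0.4, -1.0, -3.0]
finger_gap: 33.6
grip_force: 80.7
target [463.6 -13.8 234.   85.8] rows 1
0 -0.009 0.134 0.001 0 0.001 0.5;
```

```bash
python3 -m jog '0 -0.006 0.12 0 0 0 0.5; 0 0 0 0 0 0 0.5'; python3 -m jog '0 0 0.025 0 0 0 0.5; 0 0 0 0 0 0 0.5'; python3 -m jog '0 0 0.02 0 0 0 0.5; 0 0 0 0 0 0 0.5'; python3 -m jog '0 0 0.01 0 0 0 0.5; 0 0 0 0 0 0 0.5'
```

```text
time: 29.08
tool_pos: [463.3, -14.2, 234.1]
tcp_rot: [-180.0, -0.0, 85.8]
ft_force: [-0.3, 0.2, -3.6]
finger_gap: 33.4
grip_force: 80.9
time: 29.32
tool_pos: [463.6, -14.4, 232.1]
tcp_rot: [180.0, 0.0, 85.8]
ft_force: [-0.2, 0.5, -3.9]
finger_gap: 33.5
grip_force: 80.9
time: 29.58
tool_pos: [463.6, -14.4, 230.0]
tcp_rot: [-180.0, 0.0, 85.8]
ft_force: [-0.1, -0.3, -3.4]
finger_gap: 33.6
grip_force: 80.9
time: 29.82
tool_pos: [463.6, -14.3, 229.1]
tcp_rot: [-180.0, 0.0, 85.8]
ft_force: [-0.5, -0.1, -3.8]
finger_gap: 33.6
grip_force: 81.1
```

```bash
python3 -m jog '0 0 0.008 0 0 0 0.5; 0 0 0 0 0 0 0.5'; python3 -m jog '0 0 0.007 0 0 0 0.5; 0 0 0 0 0 0 0.5'; python3 -m jog '0 0 0.007 0 0 0 0.5; 0 0 0 0 0 0 0.5'
```

```text
time: 30.08
tool_pos: [463.7, -14.3, 228.9]
tcp_rot: [-180.0, 0.0, 85.8]
ft_force: [-3.8, 0.3, 6.1]
finger_gap: 33.6
grip_force: 82.2
time: 30.32
tool_pos: [463.8, -14.3, 228.8]
tcp_rot: [-180.0, 0.0, 85.8]
ft_force: [-8.6, 0.7, 12.3]
finger_gap: 33.5
grip_force: 83.0
time: 30.58
tool_pos: [463.8, -14.3, 228.8]
tcp_rot: [-180.0, 0.0, 85.8]
ft_force: [-12.8, 1.1, 20.6]
finger_gap: 33.6
grip_force: 83.8
```

Seated at z 228.8, against 228.6 expected. I ease the push, release and climb.

```bash
python3 -m jog '0 0 -0.02 0 0 0 0.5; 0 0 0 0 0 0 0;0 0 0 0 0 0 -0.2;0 0 0 0 0 0 -0.3'; python3 -m jog '0 0 -0.1 0 0 0 -0.3; 0 0 -0.4 0 0 0 -0.3; 0 0 -0.45 0 0 0 -0.3; 0 0 -0.45 0 0 0 -0.3; 0 0 -0.4 0 0 0 -0.3'; python3 - <<'E'
from h import *
import pickle
d=snapshot("wrist");pickle.dump(d,open("w9.pkl","wb"))
d3=pickle.load(open("w3.pkl","rb"))
a=d3["img"][0:130,380:560];b=d["img"][:, :]
o=np.zeros((600,800,3),np.uint8);o[:400,:640]=b;
t=snapshot("top");pickle.dump(t,open("t1.pkl","wb"));e=snapshot("scene");pickle.dump(e,open("s1.pkl","wb"))
o[400:600,0:260]=cv2.resize(t["img"][100:170,270:361],(260,200),interpolation=cv2.INTER_CUBIC)
o[400:600,270:470]=cv2.resize(e["img"][150:230,240:320],(200,200),interpolation=cv2.INTER_CUBIC)
o[400:600,480:800]=cv2.resize(e["img"][170:260,260:404],(320,200),interpolation=cv2.INTER_CUBIC)
cv2.imwrite("pics/w9.png",o[:,:,::-1]);print(sense()["tool_pos"])
E
```

```text
time: 31.08
tool_pos: [463.8, -14.4, 229.0]
tcp_rot: [180.0, 0.0, 85.8]
ft_force: [0.0, -0.6, 0.0]
finger_gap: 55.5
grip_force: 0.0
time: 31.7
tool_pos: [463.5, -14.3, 411.6]
tcp_rot: [179.9, 0.0, 85.8]
ft_force: [0.4, -0.5, 0.1]
finger_gap: 55.6
grip_force: 0.0
[464.2813751  -14.42141278 412.50928467]
```

View pics/w9.png

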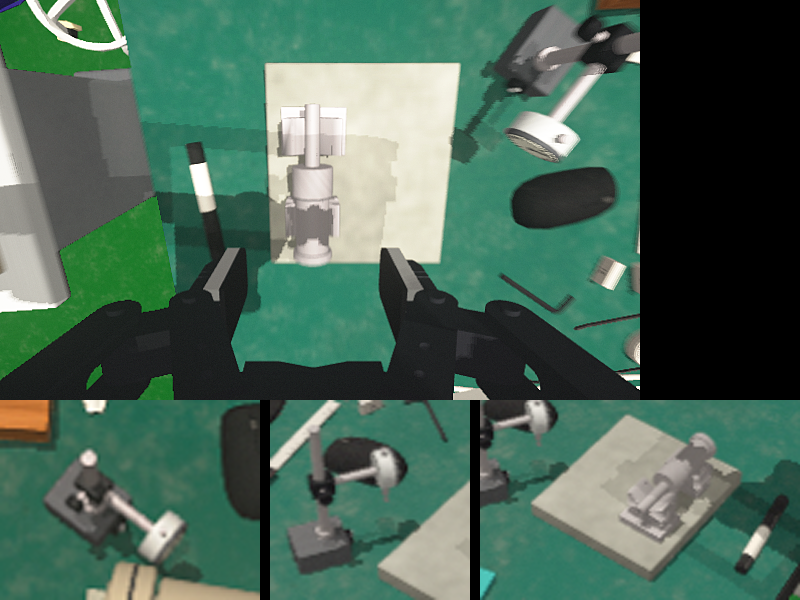

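The spindle lies in both vees with the thin end on the packed block, seen at (313,185) in the wrist part. The stand's post top is near top pixel (301,120) and scene pixel (258,162), and the dial is near top (327,147). I'll locate them.

```bash
python3 - <<'E'
from h import *
import pickle
t=pickle.load(open("t1.pkl","rb"));s=pickle.load(open("s1.pkl","rb"));w=pickle.load(open("w9.pkl","rb"))
print("post tri",tri(t,(300.8,120.8),s,(258,162)).round(1),"top@185",pt(t,(300.8,120.8),185).round(1),"sc@185",pt(s,(258,162),185).round(1))
p=pt(t,(300.8,120.8),185)[0]
D=pt(t,(326.7,146.9),105)[0];v=p-D;print("dial top",D.round(1),np.hypot(*v[:2]),np.degrees(np.arctan2(v[1],v[0])))
# dial in wrist: centre ~ (541,136)
D=pt(w,(541,136),105)[0];v=p-D;print("dial wrist",D.round(1),np.hypot(*v[:2]),np.degrees(np.arctan2(v[1],v[0])))
# silhouette of base dark pixels in wrist picture
g=w["img"].astype(int);m=((g.max(2)<100)&(abs(g[:,:,1]-g[:,:,0])<12)).astype(np.uint8);m[:,:480]=0;m[105:]=0;m[:,590:]=0
c=max(cv2.findContours(m,0,2)[0],key=cv2.contourArea);print(cv2.approxPolyDP(c,4,True).reshape(-1,2).tolist())
E
```

```text
post tri [677.   73.6 180.7] top@185 [[676.6  73.8 185. ]] sc@185 [[673.   77.2 185. ]]
dial top [637.2  16.2 105. ] 69.75393172991498 55.62050054998434
dial wrist [638.3  14.6 105. ] 70.47987835303175 57.11824950269231
[[551, 6], [532, 14], [494, 67], [510, 81], [508, 88], [522, 89], [516, 92], [546, 95], [534, 85], [543, 72], [534, 63], [537, 51], [521, 65], [512, 61]]
```

Post at about (676.5, 74), stand yaw about 56.5°; the dial distance agrees at 70 mm. I move above it with yaw 146.5.

```bash
python3 - <<'E'
from h import *
plan(676.5,73.8,410,146.5,6,-0.3)
E
```

```text
target [676.5  73.8 410.  146.5] rows 6
0.173 0.342 0.006 0.001 0.001 -0.169 -0.3; 0.11 0.367 0.006 0.001 0.001 -0.169 -0.3; 0.044 0.381 0.006 0.001 0.001 -0.169 -0.3; -0.024 0.382 0.005 0.001 0.001 -0.169 -0.3; -0.091 0.372 0.005 0.001 0.001 -0.169 -0.3; -0.155 0.35 0.005 0.001 0.001 -0.169 -0.3;
```

```bash
python3 -m jog '0.173 0.342 0 0 0 -0.169 -0.3; 0.11 0.367 0 0 0 -0.169 -0.3; 0.044 0.38 0 0 0 -0.169 -0.3; -0.024 0.38 0 0 0 -0.169 -0.3; -0.09 0.37 0 0 0 -0.169 -0.3' >/dev/null; python3 -m jog '-0.155 0.35 0 0 0 -0.169 -0.3; 0 0 0 0 0 0 -0.3; 0 0 0 0 0 0 -0.3;0 0 0 0 0 0 -0.3'; python3 - <<'E'
from h import *
import pickle
w=snapshot("wrist");pickle.dump(w,open("w10.pkl","wb"));cv2.imwrite("pics/w10.png",w["img"][:,:,::-1])
print("expect post",proj(w,[[676.5,73.8,z] for z in(185,150,120)]).round().tolist(),"dial",proj(w,[[638,15,105]]).round())
g=w["img"].astype(int);
u,v=proj(w,[[676.5,73.8,185]])[0].astype(int);gg=g.sum(2)//3
for r in range(v-6,v+18,4):print(r,gg[r,u-25:u+26].tolist())
plan(676.5,73.8,360,146.5,2,-0.3)
E
```

```text
time: 32.98
tool_pos: [674.7, 73.4, 409.1]
tcp_rot: [-180.0, -0.0, 146.5]
ft_force: [-0.2, 0.1, 0.1]
finger_gap: 55.3
grip_force: 0.0
expect post [[317.0, 228.0], [316.0, 210.0], [316.0, 199.0]] dial [[226. 194.]]
221 [94, 97, 97, 98, 99, 102, 101, 100, 103, 103, 103, 104, 102, 109, 105, 106, 102, 112, 115, 118, 115, 118, 114, 116, 117, 117, 124, 134, 129, 120, 115, 116, 118, 121, 119, 117, 116, 105, 101, 106, 108, 109, 114, 109, 109, 111, 111, 110, 110, 108, 109]
225 [110, 108, 107, 106, 102, 101, 99, 102, 102, 102, 101, 100, 100, 100, 100, 99, 102, 110, 118, 122, 130, 131, 131, 133, 133, 133, 131, 137, 134, 133, 134, 133, 132, 131, 130, 121, 112, 102, 100, 102, 107, 108, 108, 110, 111, 109, 109, 114, 115, 115, 113]
229 [104, 103, 105, 101, 101, 99, 97, 97, 97, 95, 93, 92, 99, 102, 105, 108, 107, 124, 129, 132, 131, 130, 130, 131, 127, 129, 130, 130, 130, 131, 131, 128, 130, 132, 131, 136, 130, 108, 93, 94, 100, 98, 100, 102, 101, 104, 108, 112, 109, 120, 122]
233 [96, 97, 100, 101, 100, 101, 99, 95, 93, 92, 93, 91, 98, 95, 98, 102, 99, 112, 129, 132, 128, 131, 130, 132, 131, 131, 133, 131, 126, 130, 130, 130, 128, 126, 125, 122, 151, 119, 92, 92, 96, 97, 96, 109, 109, 113, 117, 116, 120, 119, 116]
237 [92, 94, 91, 91, 94, 98, 102, 104, 107, 104, 106, 101, 102, 103, 103, 104, 101, 103, 103, 108, 119, 124, 122, 118, 121, 129, 127, 124, 117, 110, 211, 238, 251, 231, 162, 113, 96, 90, 98, 99, 112, 114, 113, 116, 116, 119, 112, 114, 114, 114, 114]
241 [91, 95, 95, 95, 91, 93, 96, 101, 100, 104, 107, 103, 102, 101, 104, 104, 110, 112, 111, 115, 112, 110, 108, 111, 108, 100, 111, 111, 93, 88, 89, 92, 93, 106, 112, 115, 115, 114, 113, 115, 114, 114, 114, 112, 112, 115, 115, 118, 114, 118, 117]
target [676.5  73.8 360.  146.5] rows 2
-0.006 0.007 0.247 0 0 0 -0.3; -0.006 0.007 0.247 0 0 0 -0.3;
```

```bash
python3 - <<'E'
from h import *
import pickle
w=pickle.load(open("w10.pkl","rb"));p=pt(w,(318.5,230.3),185)[0];print("post",p.round(1))
g=w["img"].astype(int);m=((abs(g[:,:,1]-g[:,:,0])<14)&(g.min(2)>120)).astype(np.uint8);m[:110]=0;m[300:]=0;m[:,:140]=0;m[:,330:]=0
n,l,st,ce=cv2.connectedComponentsWithStats(m)
for i in range(1,n):
    if st[i,4]>80:print(st[i].tolist(),ce[i].round(1))
for uv in((226,194),):print(pt(w,uv,105).round(1))
for P in ([638,15,105],[676.5,73.8,105]):print(proj(w,P).round(1))
cv2.imwrite("pics/last.png",w["img"][100:300,120:420,::-1])
plan(p[0],p[1],340,146.5,2,-0.3)
E
```

```text
post [678.4  73.7 185. ]
[170, 110, 108, 44, 2461] [217.5 124.3]
[140, 113, 43, 78, 1750] [154.1 155.7]
[311, 153, 19, 11, 152] [320.6 157.5]
[208, 164, 90, 54, 2061] [235.9 191. ]
[308, 221, 20, 20, 251] [317.7 229.7]
[204, 248, 35, 52, 620] [220.4 272.5]
[[637.9  15.  105. ]]
[[226.  194.1]]
[[315.8 193.6]]
target [678.4  73.7 340.  146.5] rows 2
-0.014 0.011 0.347 0 0 0 -0.3; -0.014 0.011 0.347 0 0 0 -0.3;
```

```bash
python3 - <<'E'
from h import *
import pickle
w=pickle.load(open("w10.pkl","rb"))
g=w["img"].astype(int);m=((abs(g[:,:,1]-g[:,:,0])<14)&(g.min(2)>120)).astype(np.uint8)
for c in range(206,300,6):
    r=np.where(m[160:222,c])[0]+160;print(c,(r.min(),r.max(),len(r)) if len(r) else None,end=" ")
print(proj(w,[678.4,73.7,105]))
E
```

```text
206 None 212 (np.int64(169), np.int64(215), 47) 218 (np.int64(164), np.int64(216), 50) 224 (np.int64(164), np.int64(216), 53) 230 (np.int64(165), np.int64(217), 53) 236 (np.int64(166), np.int64(212), 47) 242 (np.int64(186), np.int64(196), 10) 248 (np.int64(187), np.int64(196), 10) 254 (np.int64(187), np.int64(196), 10) 260 (np.int64(187), np.int64(197), 10) 266 (np.int64(189), np.int64(197), 9) 272 (np.int64(189), np.int64(196), 8) 278 (np.int64(189), np.int64(199), 11) 284 (np.int64(190), np.int64(198), 9) 290 (np.int64(190), np.int64(200), 7) 296 (np.int64(182), np.int64(200), 19) [[316.9774831  195.64544167]]
```

```bash
python3 - <<'E'
from h import *
import pickle
w=pickle.load(open("w10.pkl","rb"))
P=pt(w,[(224,190.5),(245,191.3),(257,191.8),(266,193),(281,194.1)],105)
print([(np.hypot(*(np.array([678.4,73.7])-q[:2])).round(1),np.degrees(np.arctan2(73.7-q[1],678.4-q[0])).round(1)) for q in P])
f=np.polyfit(P[:,0],P[:,1],1);print(np.degrees(np.arctan(f[0])))
plan(678.4,73.7,345,143.5,2,-0.3)
E
```

```text
[(np.float64(72.8), np.float64(53.2)), (np.float64(56.4), np.float64(52.9)), (np.float64(47.0), np.float64(52.7)), (np.float64(40.0), np.float64(53.4)), (np.float64(28.2), np.float64(54.0))]
52.69843282011753
target [678.4  73.7 345.  143.5] rows 2
-0.014 0.011 0.322 0 0 0.025 -0.3; -0.014 0.012 0.322 0 0 0.025 -0.3;
```

Stand yaw is 53.1°, and the dial's 72.8 mm distance agrees. I grip at yaw 143.1.

```bash
python3 -m jog '-0.014 0.011 0.32 0 0 0.028 -0.3; -0.014 0.012 0.32 0 0 0.028 -0.3; 0 0 0 0 0 0 -0.3;0 0 0 0 0 0 -0.3'; python3 -m jog '0 0 0.15 0 0 0 -0.3; 0 0 0.15 0 0 0 -0.3; 0 0 0 0 0 0 -0.3; 0 0 0 0 0 0 -0.3'
```

```text
time: 33.52
tool_pos: [679.0, 74.0, 346.8]
tcp_rot: [179.9, 0.1, 143.3]
ft_force: [0.3, -0.4, 0.8]
finger_gap: 55.6
grip_force: 0.0
time: 34.02
tool_pos: [678.9, 74.2, 314.7]
tcp_rot: [-180.0, -0.0, 143.2]
ft_force: [-0.0, -0.0, -0.3]
finger_gap: 55.4
grip_force: 0.0
```

```bash
python3 -m jog '0 0 0 0 0 0 0.6; 0 0 0 0 0 0 0.9; 0 0 0 0 0 0 0.9; 0 0 0 0 0 0 0.9; 0 0 0 0 0 0 0.9' 60;  python3 -m jog '0 0 0 0 0 0 0.9; 0 0 0 0 0 0 0.9;0 0 0 0 0 0 0.9' 110
```

```text
time: 34.65
tool_pos: [679.1, 74.0, 315.5]
tcp_rot: [180.0, 0.0, 143.2]
ft_force: [-1.6, -1.1, 5.4]
finger_gap: 10.3
grip_force: 58.5
time: 35.02
tool_pos: [679.1, 74.0, 315.6]
tcp_rot: [180.0, 0.0, 143.2]
ft_force: [-2.2, -1.8, 5.8]
finger_gap: 9.1
grip_force: 107.2
```

```bash
python3 -m jog '0 0 -0.05 0 0 0 0.9; 0 0 -0.2 0 0 0 0.9; 0 0 -0.3 0 0 0 0.9; 0 0 -0.35 0 0 0 0.9; 0 0 0 0 0 0 0.9'; python3 - <<'E'
from h import *
plan(535.7,-17.8,405,85.6,8,0.9)
E
```

```text
time: 35.65
tool_pos: [679.9, 74.3, 410.0]
tcp_rot: [179.7, 0.4, 143.2]
ft_force: [1.7, 0.7, -7.2]
finger_gap: 9.5
grip_force: 107.6
target [535.7 -17.8 405.   85.6] rows 8
0.076 -0.2 0.005 0.001 0 0.12 0.9; 0.05 -0.208 0.005 0.001 0 0.12 0.9; 0.023 -0.213 0.005 0.001 0 0.12 0.9; -0.003 -0.214 0.005 0.001 0 0.12 0.9; -0.03 -0.212 0.006 0.001 0 0.12 0.9; -0.057 -0.206 0.006 0.001 0 0.12 0.9; -0.082 -0.198 0.006 0.001 0 0.12 0.9; -0.106 -0.186 0.006 0.001 0 0.12 0.9;
```

```bash
python3 -m jog '0.076 -0.2 0 0 0 0.12 0.9; 0.05 -0.208 0 0 0 0.12 0.9; 0.023 -0.213 0 0 0 0.12 0.9; -0.003 -0.214 0 0 0 0.12 0.9; -0.03 -0.21 0 0 0 0.12 0.9' >/dev/null; python3 -m jog '-0.057 -0.206 0 0 0 0.12 0.9; -0.08 -0.198 0 0 0 0.12 0.9; -0.106 -0.186 0 0 0 0.12 0.9; 0 0 0 0 0 0 0.9; 0 0 0 0 0 0 0.9'; python3 - <<'E'
from h import *
import pickle
w=snapshot("wrist");pickle.dump(w,open("w11.pkl","wb"));s=sense()
g=w["img"].astype(int);m=((abs(g[:,:,1]-g[:,:,0])<14)&(g.min(2)>120)).astype(np.uint8)
for c in range(150,300,8):
    r=np.where(m[100:300,c])[0]+100;print(c,(r.min(),r.max(),len(r)) if len(r) else None,end=" ")
u=np.array([.9971,-.0767,0]);p=s["tool_pos"]
print(); print("expect post, dial",proj(w,[p+[0,0,-315.5+105],p-72*u+[0,0,-210.5],p+[0,0,-130.5]]).round(1).tolist())
plan(535.7,-17.8,355,85.6,2,0.9)
cv2.imwrite("pics/last.png",w["img"][:,:,::-1])
E
```

```text
time: 36.9
tool_pos: [534.6, -17.6, 403.8]
tcp_rot: [-179.9, -0.0, 85.7]
ft_force: [0.6, 0.3, -6.9]
finger_gap: 9.5
grip_force: 107.7
150 (np.int64(209), np.int64(263), 55) 158 (np.int64(196), np.int64(272), 72) 166 (np.int64(194), np.int64(272), 74) 174 (np.int64(194), np.int64(272), 79) 182 (np.int64(194), np.int64(273), 80) 190 (np.int64(194), np.int64(272), 79) 198 (np.int64(100), np.int64(261), 152) 206 (np.int64(100), np.int64(265), 148) 214 (np.int64(100), np.int64(265), 148) 222 (np.int64(100), np.int64(267), 156) 230 (np.int64(100), np.int64(268), 162) 238 (np.int64(100), np.int64(268), 153) 246 (np.int64(100), np.int64(266), 156) 254 (np.int64(100), np.int64(265), 134) 262 (np.int64(100), np.int64(265), 134) 270 (np.int64(100), np.int64(240), 107) 278 (np.int64(100), np.int64(241), 110) 286 (np.int64(100), np.int64(283), 115) 294 (np.int64(100), np.int64(270), 97) 
expect post, dial [[315.0, 232.3], [179.1, 232.1], [316.2, 319.6]]
target [535.7 -17.8 355.   85.6] rows 2
-0.001 0.005 0.245 0 0 0.001 0.9; -0.001 0.005 0.245 0 0 0.001 0.9;
```

Dial rows 194–272 centre on 233, against 232 expected, so the hold is good. Next I check the land centre in the earlier wrist picture.

```bash
python3 - <<'E'
from h import *
import pickle
w=pickle.load(open("w9.pkl","rb"));S=np.array([463.9,-12.3,66.2]);v=np.array([.0767,.9971,0])
g=cv2.cvtColor(w["img"],cv2.COLOR_RGB2GRAY).astype(int)
for y,z,n in((65,66.2+6.5,"thin end"),(13,84.2,"land L"),(-13,84.2,"land R"),(-65,84.2,"flange"),(0,66.2,"axis mid"),(39,66.2,"axis thin")):
    print(n,proj(w,S+v*y+[0,0,z-66.2]).round(1).tolist())
print([(r,int(g[r,308:313].mean())) for r in range(98,272) if abs(g[r+1,308:313].mean()-g[r-1,308:313].mean())>12])
for r in(115,120,145,180,185,190):print(r,[(c,int(g[r,c])) for c in range(276,350) if abs(g[r,c+1]-g[r,c-1])>18])
E
```

```text
thin end [[313.4, 101.9]]
land L [[313.3, 166.7]]
land R [[313.2, 196.9]]
flange [[313.0, 253.5]]
axis mid [[313.2, 177.7]]
axis thin [[313.3, 133.3]]
[(104, 225), (105, 241), (134, 235), (135, 223), (166, 213), (167, 164), (169, 173), (170, 215), (171, 231), (198, 220), (199, 189), (201, 185), (202, 217), (204, 211), (205, 185), (206, 160), (207, 144), (208, 126), (237, 117), (238, 147), (239, 179), (240, 203), (241, 219), (254, 213), (258, 203), (259, 221), (263, 216), (264, 197), (265, 178), (266, 159), (267, 119), (268, 103)]
115 [(279, 237), (281, 243), (299, 237), (300, 189), (303, 199), (304, 165), (305, 163), (306, 184), (307, 213), (308, 229), (318, 229), (320, 233), (321, 249), (345, 251), (346, 234)]
120 [(280, 229), (282, 238), (303, 255), (304, 215), (305, 152), (306, 179), (307, 210), (308, 229), (318, 229), (319, 192), (320, 205), (345, 248)]
145 [(278, 187), (279, 127), (282, 123), (283, 145), (286, 151), (287, 166), (288, 177), (289, 187), (290, 199), (291, 214), (303, 220), (304, 191), (305, 157), (306, 168), (307, 189), (308, 206), (318, 204), (319, 166), (330, 192), (332, 179), (333, 195), (342, 230), (344, 242), (345, 223)]
180 [(286, 205), (287, 141), (288, 105), (292, 119), (293, 138), (294, 157), (331, 177), (333, 194)]
185 [(286, 222), (287, 176), (288, 121), (292, 119), (293, 134), (294, 158), (330, 192), (331, 171), (332, 162), (333, 203)]
190 [(286, 217), (287, 193), (288, 131), (289, 106), (292, 119), (293, 137), (294, 155), (295, 170), (327, 207), (330, 186), (331, 166), (332, 163), (333, 206)]
```

The land centre shows at about y -13.5 and x as assumed, so the post goes to (535.6, -19.0). I descend.

```bash
python3 -m jog '-0.007 0.005 0.24 0 0 0 0.9; -0.006 0.005 0.24 0 0 0 0.9; 0 0 0 0 0 0 0.9; 0 0 0 0 0 0 0.9'; python3 - <<'E'
from h import *
plan(535.6,-19,346,85.6,1,0.9)
E
```

```text
time: 37.45
tool_pos: [536.1, -18.9, 357.6]
tcp_rot: [180.0, -0.0, 85.7]
ft_force: [-0.3, 0.4, -6.3]
finger_gap: 9.1
grip_force: 107.9
target [535.6 -19.  346.   85.6] rows 1
-0.002 -0.005 0.116 0.001 0 0.001 0.9;
```

```bash
python3 -m jog '-0.001 -0.004 0.09 0 0 0 0.9; 0 0 0 0 0 0 0.9'; python3 -m jog '0 0 0.04 0 0 0 0.9; 0 0 0 0 0 0 0.9'; python3 -m jog '0 0 0.02 0 0 0 0.9; 0 0 0 0 0 0 0.9'; python3 -m jog '0 0 0.01 0 0 0 0.9; 0 0 0 0 0 0 0.9'
```

```text
time: 37.7
tool_pos: [535.1, -19.1, 347.5]
tcp_rot: [-180.0, -0.0, 85.7]
ft_force: [0.2, -0.2, -6.9]
finger_gap: 9.3
grip_force: 107.7
time: 37.95
tool_pos: [535.2, -19.1, 343.7]
tcp_rot: [-180.0, -0.0, 85.6]
ft_force: [0.1, 0.3, -7.6]
finger_gap: 9.1
grip_force: 107.9
time: 38.2
tool_pos: [535.2, -19.1, 341.9]
tcp_rot: [180.0, 0.0, 85.6]
ft_force: [-0.2, -0.0, -6.9]
finger_gap: 9.1
grip_force: 107.9
time: 38.45
tool_pos: [535.3, -19.1, 340.9]
tcp_rot: [180.0, -0.0, 85.6]
ft_force: [0.2, 0.3, -6.6]
finger_gap: 9.9
grip_force: 107.9
```

```bash
python3 -m jog '0 0 0.007 0 0 0 0.9; 0 0 0 0 0 0 0.9'; python3 -m jog '0 0 0.006 0 0 0 0.9; 0 0 0 0 0 0 0.9'
```

```text
time: 38.7
tool_pos: [535.3, -19.1, 340.6]
tcp_rot: [180.0, 0.0, 85.6]
ft_force: [-1.9, -0.4, -3.3]
finger_gap: 9.2
grip_force: 108.4
time: 38.95
tool_pos: [535.4, -19.2, 340.6]
tcp_rot: [179.9, 0.0, 85.6]
ft_force: [-4.3, 0.9, 4.5]
finger_gap: 9.7
grip_force: 109.3
```

```bash
python3 -m jog '0 0 0 0 0 0 0.6;0 0 0 0 0 0 0.3;0 0 0 0 0 0 0;0 0 0 0 0 0 -0.3' 20; python3 -m jog '0 0 -0.1 0 0 0 -0.3; 0 0 -0.4 0 0 0 -0.3; 0 0 -0.4 0 0 0 -0.3; -0.45 0 -0.2 0 0 0 -0.3; -0.45 0 0 0 0 0 -0.3';python3 -m jog '-0.45 0 0 0 0 0 -0.3; -0.4 0 0 0 0 0 -0.3; 0 0 0 0 0 0 -0.3'; python3 - <<'E'
from h import *
import pickle
o=np.zeros((600,800,3),np.uint8)
w=snapshot("wrist");t=snapshot("top");e=snapshot("scene")
pickle.dump((w,t,e),open("fin.pkl","wb"))
o[:400,:640]=w["img"]
o[400:600,0:260]=cv2.resize(t["img"][160:250,285:402],(260,200),interpolation=cv2.INTER_CUBIC)
o[270:600,440:800]=cv2.resize(e["img"][150:260,265:385],(360,330),interpolation=cv2.INTER_CUBIC)
cv2.imwrite("pics/fin.png",o[:,:,::-1])
S=np.array([463.8,-13.5,84.2]);print("wrist proj land top mid",proj(w,S).round(1),"post foot/top",proj(w,[[535.3,-19.1,55],[535.3,-19.1,210]]).round(1).tolist())
print("top",proj(t,[S,[535.3,-19.1,210]]).round(1).tolist(),"scene",proj(e,[S,[535.3,-19.1,210],[535.3,-19.1,55]]).round(1).tolist())
E
```

```text
time: 39.45
tool_pos: [535.3, -19.2, 339.6]
tcp_rot: [180.0, 0.0, 85.6]
ft_force: [0.0, 0.5, 0.6]
finger_gap: 55.4
grip_force: 0.0
time: 40.08
tool_pos: [528.7, -109.6, 453.4]
tcp_rot: [179.7, 0.1, 85.7]
ft_force: [0.5, 0.2, -0.2]
finger_gap: 55.4
grip_force: 0.0
time: 40.45
tool_pos: [521.4, -196.1, 450.2]
tcp_rot: [180.0, 0.0, 85.4]
ft_force: [-0.1, -0.5, -0.5]
finger_gap: 55.3
grip_force: 0.0
wrist proj land top mid [[224.8 -39.8]] post foot/top [[313.1, -27.3], [313.5, -141.3]]
top [[338.0, 223.5], [343.7, 185.7]] scene [[345.6, 199.9], [324.1, 152.7], [323.6, 196.1]]
```

View pics/fin.png

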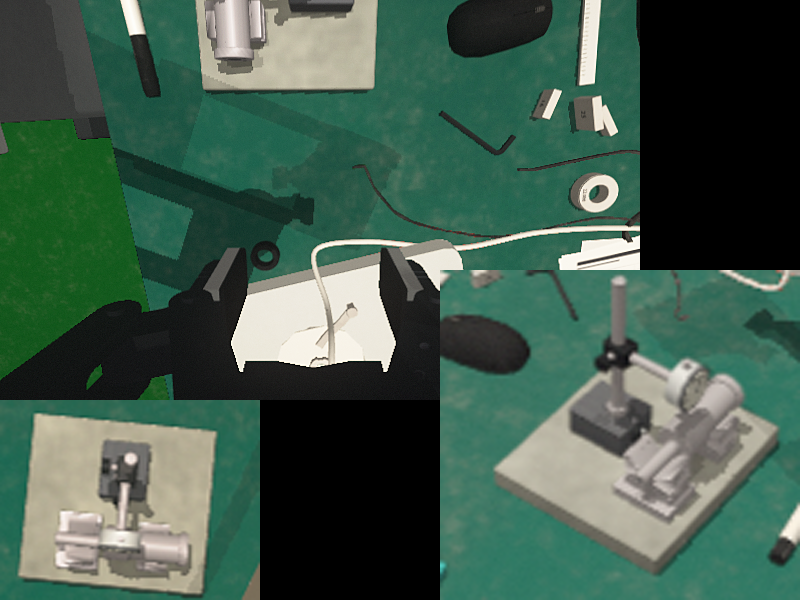

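The last picture shows the packed vee, right vee, spindle and upright gauge standing on the plate. The dial is over the land, at inset (122,540). I'll make one numeric check of the dial's position.

```bash
python3 - <<'E'
from h import *
import pickle
w,t,e=pickle.load(open("fin.pkl","rb"))
u=np.array([.9971,-.0767,0]);po=np.array([535.3,-19.1,0])
print("expect dial top, ends",[proj(t,po-k*u+[0,0,151]).round(1).tolist() for k in(62,73,84)],"mid z130 +-21y",[proj(t,po-73*u+np.array([.0767,.9971,0])*s+[0,0,130]).round(1).tolist() for s in(21,-21)],"post",proj(t,po+[0,0,210]).round(1),
 "thin end/flange end/axis",[proj(t,np.array([463.8,-13.5,66])+np.array([.0767,.9971,0])*s).round(1).tolist() for s in(65,13,-13,-73)])
g=cv2.cvtColor(t["img"],cv2.COLOR_RGB2GRAY)
for r in range(218,232):print(r,g[r,304:374].tolist())
E
```

```text
expect dial top, ends [[[339.7, 217.4]], [[339.2, 222.5]], [[338.7, 227.5]]] mid z130 +-21y [[[329.3, 222.1]], [[348.3, 223.9]]] post [[343.7 185.7]] thin end/flange end/axis [[[309.9, 221.2]], [[332.2, 223.4]], [[343.3, 224.5]], [[368.9, 227.0]]]
218 [176, 175, 175, 175, 177, 177, 175, 197, 233, 241, 235, 200, 160, 160, 158, 158, 157, 156, 155, 154, 152, 151, 150, 143, 146, 139, 136, 169, 188, 192, 194, 191, 187, 161, 149, 166, 156, 115, 89, 84, 92, 106, 101, 136, 162, 167, 169, 170, 169, 170, 171, 172, 174, 175, 175, 173, 173, 179, 181, 180, 179, 177, 179, 179, 183, 185, 184, 182, 180, 177]
219 [176, 175, 175, 177, 177, 175, 170, 173, 180, 178, 174, 153, 134, 139, 137, 147, 154, 153, 151, 149, 148, 147, 146, 139, 144, 142, 153, 183, 201, 213, 218, 224, 232, 239, 245, 249, 246, 238, 225, 196, 171, 157, 146, 149, 149, 148, 145, 140, 138, 140, 145, 147, 145, 142, 148, 156, 147, 130, 160, 182, 179, 180, 162, 145, 155, 175, 181, 180, 178, 176]
220 [176, 176, 176, 176, 177, 166, 174, 187, 180, 175, 173, 170, 165, 163, 163, 165, 160, 153, 145, 137, 132, 130, 128, 121, 126, 136, 161, 187, 
[... 3381 characters left out ...]
230 [168, 167, 166, 167, 168, 170, 225, 242, 234, 231, 211, 180, 168, 160, 161, 166, 169, 173, 176, 179, 181, 184, 174, 159, 130, 102, 104, 107, 104, 101, 105, 107, 107, 109, 112, 111, 112, 112, 102, 92, 100, 107, 108, 108, 108, 105, 132, 149, 149, 151, 153, 153, 155, 157, 158, 159, 162, 162, 163, 165, 166, 155, 165, 180, 197, 152, 104, 162, 185, 179]
231 [165, 163, 164, 165, 169, 157, 220, 242, 234, 232, 222, 201, 186, 172, 159, 147, 140, 143, 149, 153, 155, 159, 149, 147, 121, 135, 169, 158, 130, 101, 92, 103, 105, 101, 102, 104, 104, 105, 89, 88, 97, 99, 98, 98, 101, 99, 113, 127, 130, 131, 133, 136, 139, 141, 143, 142, 144, 147, 149, 151, 153, 151, 160, 170, 166, 130, 104, 162, 183, 178]
```

The dial spans columns 330–347 (expected 329–348), and the spindle's ends are at 309.7 and 369 (expected 309.9 and 368.9). I hand in.

```bash
python3 -c "
from bench import *
print(hand_in())"
```

```text
the job is handed in; nothing more can be done
None
```

The job is handed in at about 40 s of the 131 s: the spindle lies in the two vees with its thin end to the left on the packed-up block, and the dial gauge stands free behind it. The dial's and spindle's positions in the last top view match the plan; the plunger's contact and travel were not seen directly, but the stand came down on the granite at the expected height.

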